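# Clip a fragile glass filter into its bench mount

## Robot

A 6-joint arm with a two-finger parallel gripper is mounted at the origin on a cart in front of the work surface, level with it; the furniture and walls round the work are solid. World frame = base frame: x ahead of the robot, y to its left, z up, the work surface at z = 0. Lengths are in m, angles in degrees, forces in N, time in s.
With the tool pointing down it reaches from about 0.4 to 0.825 m from the base axis. Payload 7 kg.
Tool frame: the origin (TCP) lies at the very end of the fingers, on their centre line; the grasp point (between the pads) lies 19 mm behind it (r.hold_point_z is the distance from the TCP to the grasp point, in m); z points along the fingers, y is the direction in which the jaws open and shut (so a half turn about z gives the same grasp; the last joint's range is limited). The gripper opens to 88 mm and grips with 3 to 60 N. Pads are 19 mm wide; open, the fingers measure 130 mm over their backs; the gripper's body (78 mm by 193 mm) begins 47 mm behind the grasp point.
Start: joints at [91.106, 20.546, 0.682, 0, -70.136, -16.507], TCP at [0.179, 0.651, 0.198] pointing down, gripper open.
Joint ranges: [-176.03, 176.03], [-82.01, 121.73], [-58.28, 71.71], [-173.87, 95.51], [-174.79, -0.11], [-173.66, 173.66]. Speed limits (degrees/s): [136.94, 136.94, 172.46, 180, 180, 180].

## Interface

Orientations are given as [roll, pitch, yaw] about the fixed x, y, z axes, in that order (R = Rz(yaw) Ry(pitch) Rx(roll)).
In Python, from plant import r gives the robot as it stands. The module is installed in compiled form; this text tells all that it offers.
- The arm moves only by the shell command python3 -m inch 'ROWS' [FORCE]. ROWS is text: rows parted by semicolons, each of 7 numbers parted by spaces: the shift along the tool's x, y, z in m, then the turn, a rotation vector about the tool's x, y, z in rad, then the opening, from 0 (shut) to 1 (fully open). In form: tx ty tz ax ay az jaw; .... A call has 1 to 20 rows; each row shifts and turns the commanded pose from where the row before left it, along the tool's axes as they then stand; what a row does not reach is not made up. A row lasts 1/12 s, in which the tool goes at most 41.7 mm and 7.16 degrees, less where a joint would pass 70% of its speed; a pose out of reach is approached as far as the arm can. A call with a gripper value outside its range is refused whole. The fingers move at their own pace and stop on an object; FORCE is the grip in N (left out, the last holds). Time passes only in rows, so rows that do not move let the fingers close. It gives the time, the measured TCP pose, the force and the opening at its end, in the units of the state.
- r.get_state(): the state, without advancing time (a new reading comes with each control period).
- r.capture(name): name is "side" or "top"; returns the picture (384x512x3 uint8, red, green, blue); there is no depth.
- r.camera_params(name): a dict with "vfov" (degrees; the focal length in pixels is half the picture's height over the tangent of half this angle, whatever the lens; pixels are square), "cx", "cy" (the principal point, pixels), "distortion" ([k1, k2, p1, p2, k3] as OpenCV has them; the pictures are not rectified), "R" (3x3) and "t" (3): a world point X has camera coordinates R X + t. Camera axes: x right, y down, z forward; pixel columns grow to the right and rows downward; lengths in m; the calibration is good to about 2 mm. A picture is of the moment at which its call begins. camera_params takes no time and is no camera call.
- r.close_job(): hands the job in, once; it reports no verdict.
Trained networks look in the newest picture that a camera, given by its name, has taken for a name from the list of things; names that differ only in an ending like _2 or _b are one class to them, and where a whole thing is asked for, a point or a joint stands for the part that bears it (a point fixed in the world has none). Each returns a list of dicts, best first, with "p" (0 to 1); they miss things now and then, are a little off and sometimes report something else, mostly with a low value. They report only what shows in the picture. A call takes as long as a camera call. They do not tell look-alikes from the thing itself.
- r.recognise(target, camera): "xy" ([column, row] in pixels, amid what is visible of it).
The state is a dict: "time_s": time; "joints": joint angles; "qd": joint speeds; "joint_torque": joint torques, N m; "tcp_pos": TCP position; "eef_rot": TCP orientation; "contact_force": force on the tool from outside, world axes, zero at the start; "moment": the same for the moment, N m; "gripper_width": finger opening in m.
Only numpy, scipy, OpenCV 4.12 (cv2) and the standard library are available. Lean on these libraries where they do the work, as an engineer would, in place of code of your own. Each camera call takes 0.05 s, during which the arm holds its last target.

## Task

Check-filter time at the photometer: lift the amber glass filter out of its blue cradle by its two ends, set it down flat on the middle of the round cork-topped rest, let go, and take it again by its long sides. Then tilt it, slip one end under the red overhanging lip of the aluminium mount, lower the other end until the filter lies flat and square on the mount's bed, let go, and slide the black-knobbed catch fully home over its free end. The glass is fragile: grip it with less than 20 N per finger, never press or knock it harder than 25 N, do not drop it on the bench, and leave the other things standing where they are.

Things in the scene. Friction and masses are not known exactly. Their poses are not given: they have to be found in the camera images.
- filter: the filter: amber glass in a white frame, a flat plate 62 long (its x) x 44 wide (its y) x 8 thick (z), about 40 to 85 g, same both ways round; origin at the centre of its underside, z up. It starts lying flat in the cradle. Fragile
- filter_end_a (a point): middle of the filter's end face at its +x (31 from centre, half-way up the thickness)
- filter_end_b (a point): middle of the filter's end face at its -x
- cradle: blue storage cradle, fixed, somewhere on the bench: bed 46 long (its x) at height 20, between two walls along its long sides 47.6 apart inside, 6 thick, 36 high (so the filter's long sides are covered); open ends, where the filter overhangs the bed by 8. The filter's long axis lies along the cradle's x, which runs roughly left-right on the bench. Origin under its centre, on the bench
- rest: round rest, fixed: steel post 34 in diameter with a cork top at height 20, foot 40 in diameter and 3 high; narrower than the filter, so fingers can reach down beside it. Origin under its centre, on the bench
- rest_top (a point): centre of the rest's cork top
- mount: aluminium filter mount, fixed, its x pointing roughly away from the robot; origin on the bench under the centre of its cavity. Cavity x -33 to +33. Near wall at x=-33 carries the lip. Far wall from x=33, 29.5 high, 32.5 at the catch's track. Side guides 50.4 apart inside, 62.4 outside: near ones x -33 to -19.5 (34.5 high), far ones x 29 to 36 (26 high)
- mount_seat (a point): centre of the mount's bed, where the centre of the filter's underside belongs (height 20). The bed is only 36 wide, so between the guides fingers can reach down beside it to the bench
- mount_lip_edge (a point): middle of the red lip's lower inner edge: x=-25, height 33.5 in the mount's frame; lip 5 thick, 62.4 wide. Because of lip and far wall the filter goes in only tilted: near end down by 18 to 24 degrees, its low edge just above the bed and slid under the lip to the near wall, then levelled
- catch (a joint): sliding catch on the mount's far wall, 0 to 0.020 m: 0 is fully back (open); it grows as the catch slides towards the lip (the mount's -x); at 0.020 it is home, over the filter's far end. Starts at 0 to 0.006, where it does not cover the cavity. Catch plate 26 wide, height 30 to 35; stays where left, moves with about 1.5 N
- catch_knob (a point): on the axis of the catch's upright black knob, 14 in diameter, height 38 to 55 above the bench, this point at height 55 (its top). At joint value q it stands at x = 58 - q on the mount (mm)
- beaker_100: small glass beaker, bystander, 68 high, origin under its centre
- petri_dish: small glass dish, bystander, 60 across, origin under its centre
- reagent_amber_a: amber dropper bottle, bystander, 132 high, origin under its centre
- filter_box: dark small carton, bystander, 90x60x26, origin under its centre
- timer: white bench timer with a red and a black button, bystander, 24 high, origin under its centre
- pen_2: red and white marker, bystander, 135 long, origin under its centre
Things that resemble listed ones, but are neither listed nor needed, are in the scene too. Of the things that look like the rest, take the one that is farthest to the robot's left at the start. Of the things that look like the filter, the smaller one is meant.

How it is judged:
By the outcome, as a careful person would: the job done as asked, in the order asked, and still so for the second after the job is handed in, with the robot touching nothing.
It also fails if it takes over 72 s, if anything falls off the work surface, if the arm or the gripper's body presses on something with over 40 N, if the wrist force passes 120 N, or if a joint passes its speed limit or range.

## Working session

There is one attempt and no reset: what is moved stays moved. The work goes in short steps, Python scripts to look and compute and a shell command to move; the robot and the scene stay as the last step left them, time stands still between calls to the robot, and variables do not carry over. Pictures are saved under pics/ and viewed, and the job is handed in when it is done.

```bash
mkdir -p pics; python3 - <<'E'
from plant import r
import cv2, numpy as np
s=r.get_state()
for k,v in s.items(): print(k,np.round(v,4))
for c in ("side","top"):
    im=r.capture(c); cv2.imwrite(f"pics/{c}0.png",im[:,:,::-1])
    p=r.camera_params(c); print(c,{k:np.round(v,4).tolist() for k,v in p.items()})
    R=np.array(p["R"]);print("cam pos",-R.T@np.array(p["t"]))
    for t in ["filter","cradle","rest","mount","catch_knob","mount_lip_edge"]:
        print(t,[(np.round(d["xy"],1).tolist(),round(d["p"],2)) for d in r.recognise(t,c)])
E
```

```text
time_s 0.0
joints [ 9.11064e+01  2.05915e+01  6.35200e-01 -2.14000e-02 -7.01371e+01
 -1.65059e+01]
qd [ 0.046  -0.1078 -0.1073 -0.0018  0.0036 -0.1363]
joint_torque [-1.40000e-03 -5.82710e+01  2.93058e+01  6.99770e+00  7.00000e-03
 -2.00000e-04]
tcp_pos [0.1791 0.6502 0.1967]
eef_rot [ 1.799048e+02 -7.300000e-03 -1.540670e+01]
contact_force [0.3057 0.3328 0.0528]
moment [-0.0229 -0.0322  0.0125]
gripper_width 0.0873
side {'vfov': 44.5523, 'cx': 258.4987, 'cy': 192.4529, 'distortion': [-0.0315, 0.0, 0.0, 0.0, 0.0], 'R': [[-0.977, -0.2124, -0.0171], [-0.1309, 0.6618, -0.7381], [0.1681, -0.7189, -0.6745]], 't': [0.5869, 0.0572, 1.2691]}
cam pos [0.36754714 0.99919763 0.90827265]
filter [([274.4, 163.2], 0.81), ([290.5, 190.5], 0.64)]
cradle [([289.1, 198.5], 0.44)]
rest [([316.8, 231.4], 0.68), ([277.8, 249.5], 0.55), ([273.5, 222.3], 0.52)]
mount [([297.5, 132.3], 0.86)]
catch_knob [([285.0, 126.6], 0.48), ([286.9, 198.4], 0.42), ([213.8, 189.4], 0.31)]
mount_lip_edge [([299.1, 132.9], 0.63)]
top {'vfov': 55.0229, 'cx': 254.4832, 'cy': 187.9347, 'distortion': [-0.026, 0.0, 0.0, 0.0, 0.0], 'R': [[-0.0084, -0.9996, -0.0275], [-0.9975, 0.0104, -0.0699], [0.0702, 0.0268, -0.9972]], 't': [0.1253, 0.586, 1.0715]}
cam pos [0.51040508 0.09047646 1.11289934]
filter [([288.0, 219.3], 0.64), ([327.8, 194.3], 0.59)]
cradle [([284.9, 209.1], 0.63), ([287.7, 218.8], 0.16)]
rest [([218.3, 219.0], 0.68), ([244.0, 203.7], 0.47), ([379.2, 199.6], 0.36)]
mount [([378.7, 209.3], 0.71)]
catch_knob [([383.8, 197.5], 0.46)]
mount_lip_edge [([378.4, 205.9], 0.65)]
```

```bash
python3 - <<'E'
import cv2
t=cv2.imread("pics/top0.png"); s=cv2.imread("pics/side0.png")
cv2.imwrite("pics/top0c.png",cv2.resize(t[140:290,190:390+50],None,fx=3.2,fy=3.2,interpolation=cv2.INTER_CUBIC))
cv2.imwrite("pics/side0c.png",cv2.resize(s[90:290,180:380],None,fx=3,fy=3,interpolation=cv2.INTER_CUBIC))
E
```

```text
(no output)
```

View pics/top0.png

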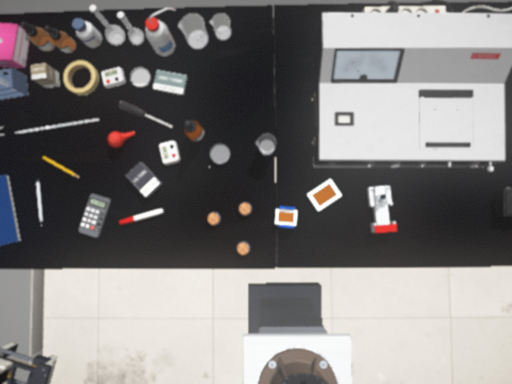

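View pics/side0.png

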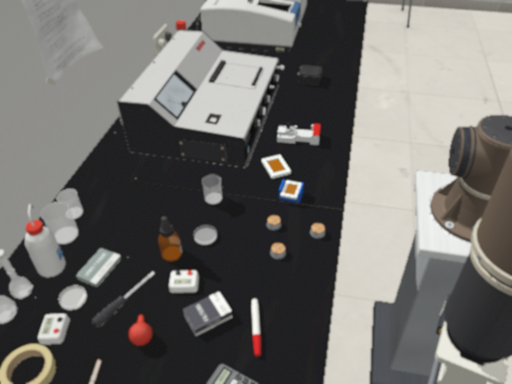

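View pics/top0c.png

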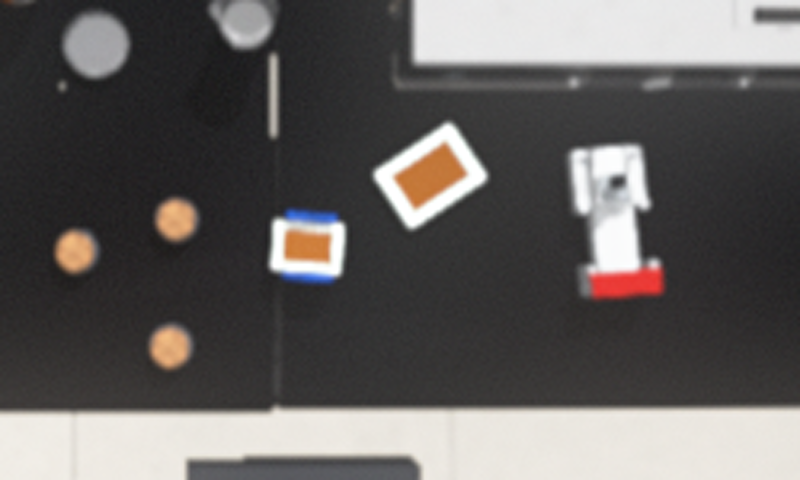

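View pics/side0c.png

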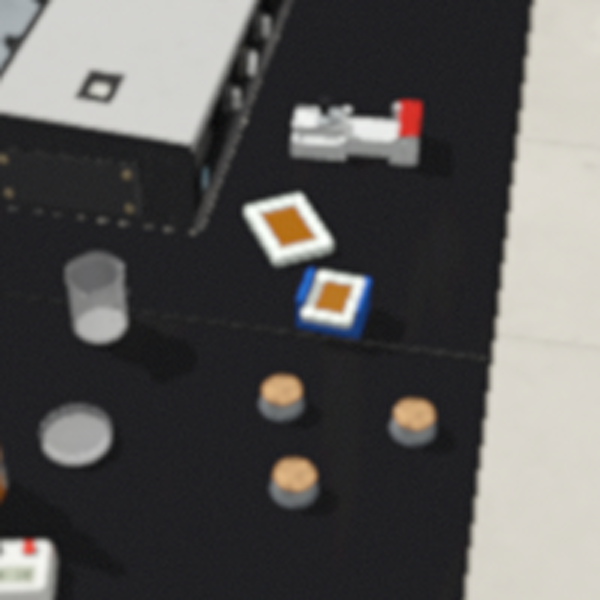

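The top view has image up as +x and image left as +y.

- **Rest look-alikes:** top px (214,218), (245,209) and (243,248). The one at (214,218) is farthest to the robot's left, so that is the rest.
- **Filter look-alikes:** top px (287,217), small and in the blue cradle, and (325,194), larger and lying on the bench. The smaller one in the cradle is meant.
- **Mount:** top (380,208), with the red lip at (384,228).

The enlarged crops confirm these. Next I measure them precisely.

```bash
cat > h.py <<'E'
import numpy as np, cv2
from plant import r
P={c:r.camera_params(c) for c in("side","top")}
def K(c):
    p=P[c]; f=192/np.tan(np.radians(p["vfov"]/2)); return np.array([[f,0,p["cx"]],[0,f,p["cy"]],[0,0,1.]])
def ray(c,uv):
    p=P[c];R=np.array(p["R"]);t=np.array(p["t"])
    q=cv2.undistortPoints(np.array(uv,float).reshape(-1,1,2),K(c),np.array(p["distortion"],float)).reshape(-1,2)
    return -R.T@t, np.c_[q,np.ones(len(q))]@R
def onz(c,uv,z):
    o,d=ray(c,uv); return o+d*((z-o[2])/d[:,2])[:,None]
def proj(c,X):
    p=P[c];return cv2.projectPoints(np.array(X,float).reshape(-1,3),cv2.Rodrigues(np.array(p["R"],float))[0],np.array(p["t"],float),K(c),np.array(p["distortion"],float))[0].reshape(-1,2)
def weights(im,kind):
    f=im.astype(float);R,G,B=f[...,0],f[...,1],f[...,2]
    if kind=="orange": w=np.clip((R-B-25)/90,0,1)
    if kind=="red": w=np.clip((R-np.maximum(G,B)-40)/120,0,1)*(G<120)
    if kind=="lum": w=np.clip((f.mean(-1)-60)/140,0,1)
    return w
def blob(w,uv,rad):
    h,wd=w.shape;Y,X=np.mgrid[0:h,0:wd]
    m=w*((abs(X-uv[0])<=rad)&(abs(Y-uv[1])<=rad))
    s=m.sum();return np.array([(m*X).sum()/s,(m*Y).sum()/s]),s,np.c_[X[m>0],Y[m>0]],m[m>0]
def axis(c,uv,w,z):
    X=onz(c,uv,z)[:,:2];mu=(X*w[:,None]).sum(0)/w.sum();D=X-mu
    C=(D*w[:,None]).T@D/w.sum();ev,V=np.linalg.eigh(C)
    return mu,np.degrees(np.arctan2(V[1,1],V[0,1])),np.sqrt(12*ev)
E
python3 - <<'E'
from h import *
im={c:cv2.imread(f"pics/{c}0.png")[:,:,::-1] for c in("side","top")}
for c,pts in (("top",{"filt":(287,217,9),"rest":(214,218,9),"r2":(245,209,9),"r3":(243,248,9)}),("side",{"filt":(291,189,9),"rest":(278,250,11),"r2":(274,222,11),"r3":(317,230,11)})):
    w=weights(im[c],"orange")
    for n,(u,v,rad) in pts.items():
        b,s,uv,ww=blob(w,(u,v),rad); a=axis(c,uv,ww,.028 if n=="filt" else .02)
        print(c,n,b.round(2),round(s,1),a[0].round(4),a[1].round(1),a[2].round(4))
    w=weights(im[c],"red");b,s,uv,ww=blob(w,(384,228) if c=="top" else (317,129),17)
    a=axis(c,uv,ww,.0385);print(c,"lip",b,s,a)
t=im["top"][180:240,362:402];s=im["side"][115:155,270:330]
cv2.imwrite("pics/mt.png",cv2.resize(t,None,fx=10,fy=10,interpolation=0)[:,:,::-1])
cv2.imwrite("pics/ms.png",cv2.resize(s,None,fx=12,fy=12,interpolation=0)[:,:,::-1])
E
```

```text
top filt [285.51 216.57] 124.0 [0.5017 0.0295] 83.9 [0.0261 0.0411]
top rest [212.75 218.27] 92.8 [0.4984 0.2445] -174.3 [0.0291 0.0305]
top r2 [244.47 208.22] 90.7 [0.5273 0.1501] 176.5 [0.0289 0.0301]
top r3 [242.52 248.31] 90.8 [0.4095 0.1566] 177.5 [0.0286 0.0303]
top lip [385.78566725 228.30037313] 151.86666666666667 (array([ 0.46543062, -0.25827264]), np.float64(95.46905802012112), array([0.02056828, 0.06344487]))
side filt [290.71 188.62] 78.4 [0.5017 0.0277] 84.2 [0.0254 0.037 ]
side rest [277.76 247.64] 84.3 [0.4987 0.2419] 133.9 [0.031  0.0318]
side r2 [273.52 219.42] 70.6 [0.5276 0.1478] 79.3 [0.0311 0.0319]
side r3 [317.71 227.48] 74.3 [0.4098 0.154 ] 89.4 [0.0307 0.0323]
side lip [316.4499943  128.75584445] 73.075 (array([ 0.46568432, -0.26186074]), np.float64(95.06319601609651), array([0.02131363, 0.06508726]))
```

View pics/mt.png

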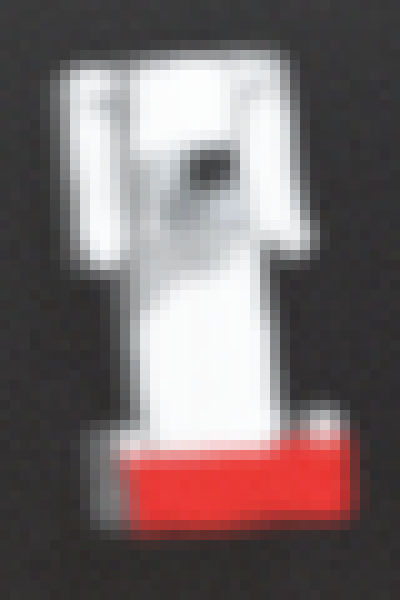

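View pics/ms.png

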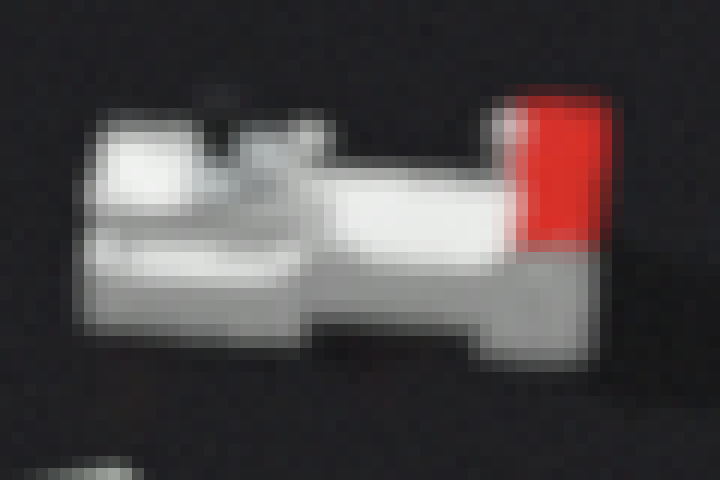

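```bash
cat > lip.py <<'E'
from h import *
from scipy.optimize import least_squares
im={c:cv2.imread(f"pics/{c}0.png")[:,:,::-1] for c in("side","top")}
def hullmask(c,X,x0,y0,w,h,S=8,sig=.6):
    p=proj(c,X); q=((p-[x0-.5,y0-.5])*S)
    hl=cv2.convexHull(q.astype(np.float32)).reshape(-1,2)
    m=np.zeros((h*S,w*S),np.uint8); cv2.fillConvexPoly(m,np.round((hl-.5)*16).astype(np.int32),255,cv2.LINE_AA,4)
    m=cv2.GaussianBlur(m.astype(float)/255,(0,0),sig*S)
    return cv2.resize(m,(w,h),interpolation=cv2.INTER_AREA)
def box(T,x0,x1,y0,y1,z0,z1):
    x,y,a=T;c,s=np.cos(a),np.sin(a)
    return np.array([[x+c*X-s*Y,y+s*X+c*Y,Z] for X in(x0,x1) for Y in(y0,y1) for Z in(z0,z1)])
if __name__=="__main__":
    win={"top":(370,215,32,28),"side":(300,113,30,32)}
    for cs in (("top",),("side",),("top","side")):
      def f(v):
        out=[]
        for c in cs:
            x0,y0,w,h=win[c]
            W=weights(im[c],"red")[y0:y0+h,x0:x0+w]
            out.append((v[5]*hullmask(c,box((v[0],v[1],v[2]),-.025-v[3],-.025,-.0312,.0312,.0335,.0385),x0,y0,w,h,sig=abs(v[4]))-W).ravel())
        return np.concatenate(out)
      best=least_squares(f,[.497,-.256,.093,.016,.7,1.],diff_step=2e-2,x_scale=[.01,.01,.1,.01,1,1])
      v=best.x;print(cs,v[:2].round(4),np.degrees(v[2]).round(2),v[3:].round(4),best.cost.round(3))
E
python3 lip.py
```

```text
('top',) [ 0.4997 -0.2554] 5.37 [0.0192 0.4388 0.9884] 1.565
('side',) [ 0.5007 -0.262 ] 5.75 [0.0199 0.5755 0.9541] 1.245
('top', 'side') [ 0.4998 -0.257 ] 5.08 [0.019  0.5974 0.9915] 5.508
```

```bash
python3 -m inch '0 0 0 0 0 -0.082 1;0 0 0 0 0 -0.082 1;0.0214 0.0325 0 0 0 0 1;0.0214 0.0325 0 0 0 0 1;0.0214 0.0325 0 0 0 0 1;0.0214 0.0325 0 0 0 0 1;0.0214 0.0325 0 0 0 0 1;0.0214 0.0325 0 0 0 0 1;0.0214 0.0325 0 0 0 0 1;0.0214 0.0325 0 0 0 0 1;0.0214 0.0325 0 0 0 0 1;0.0214 0.0325 0 0 0 0 1;0.0214 0.0325 0 0 0 0 1;0.0214 0.0325 0 0 0 0 1;0.0214 0.0325 0 0 0 0 1;0.0214 0.0325 0 0 0 0 1;0.0214 0.0325 0 0 0 0 1;0.0214 0.0325 0 0 0 0 1;0.0214 0.0325 0 0 0 0 1;0.0214 0.0325 0 0 0 0 1' 10
```

```text
time_s: 2.37
tcp_pos: [0.5018, 0.0268, 0.1982]
eef_rot: [-180.0, -0.1, -6.0]
contact_force: [0.5, 1.5, -0.3]
gripper_width: 0.0874
```

```bash
python3 -m inch '0 0 0 0 0 0 1;0 0 0 0 0 0 1'; python3 -c "
from plant import r;import numpy as np
s=r.get_state();print(s['joints'],np.round(s['contact_force'],2))"
```

```text
time_s: 2.53
tcp_pos: [0.5016, 0.0266, 0.1974]
eef_rot: [180.0, 0.0, -6.3]
contact_force: [-0.6, 0.6, 0.0]
gripper_width: 0.0876
[ 2.54808162e+01  4.15561152e+00 -2.06462994e+01  1.99143982e-03
 -6.52280839e+01  5.82596359e+01] [-0.59  0.63  0.03]
```

```bash
python3 -m inch '0 -0.002 0.035 0 0 -0.005 1;0 0 0.035 0 0 0 1;0 0 0.035 0 0 0 1;0 0 0.035 0 0 0 1;0 0 0.005 0 0 0 1;0 0 0 0 0 0 1'; cat > snap.py <<'E'
import sys
from h import *
n=sys.argv[1]; X=eval(sys.argv[2]); half=int(sys.argv[3]) if len(sys.argv)>3 else 30
out=[]
for c in("top","side"):
    im=r.capture(c); cv2.imwrite(f"pics/{n}_{c}.png",im[:,:,::-1])
    u,v=proj(c,[X])[0].round().astype(int)
    cr=im[max(0,v-half):v+half,max(0,u-half):u+half]; print(c,"origin",max(0,u-half),max(0,v-half),"scale",390/(2*half))
    out.append(cv2.resize(cr,(390,390),interpolation=cv2.INTER_CUBIC))
cv2.imwrite(f"pics/{n}.png",np.hstack(out)[:,:,::-1])
s=r.get_state();print(round(s["time_s"],2),s["tcp_pos"],s["eef_rot"],s["contact_force"],s["gripper_width"])
E
python3 snap.py a1 "[.5,.0286,.03]"
```

```text
time_s: 3.03
tcp_pos: [0.4997, 0.0308, 0.0513]
eef_rot: [179.9, 0.2, -5.6]
contact_force: [0.6, 0.8, 1.2]
gripper_width: 0.0879
top origin 256 187 scale 6.5
side origin 261 158 scale 6.5
3.13 [0.50248388 0.03158306 0.05433433] [-1.79981458e+02 -9.75708914e-02 -5.62514025e+00] [0.14771025 0.30695578 0.76148197] 0.08733513691233148
```

View pics/a1.png

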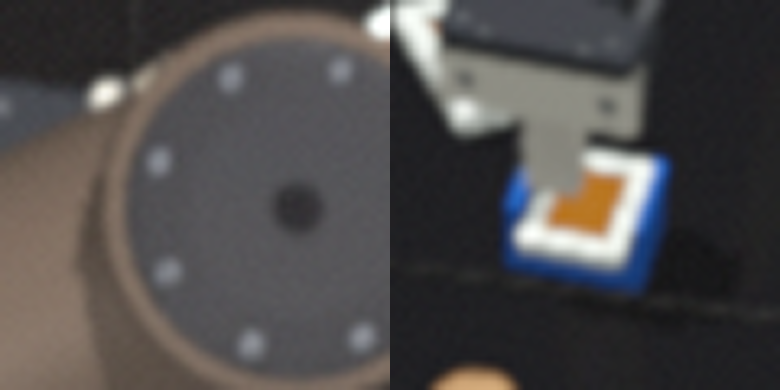

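```bash
python3 - <<'E'
from h import *
s=[r.get_state()["tcp_pos"] for _ in range(5)];print(np.round(s,4))
p=np.mean(s,0);a=np.radians(-5.8);ty=np.array([np.sin(a),-np.cos(a),0]);tx=np.array([np.cos(a),np.sin(a),0])
p=np.array([.5018,.0290,.0530])
for sx in(-.0095,.0095): print((np.array(proj("side",[p-ty*.065+tx*sx]))))
im=cv2.imread("pics/a1_side.png")
cv2.imwrite("pics/a1z.png",cv2.resize(im[165:200,270:305],None,fx=16,fy=16,interpolation=0))
E
```

```text
[[0.5025 0.0316 0.0543]
 [0.5025 0.0316 0.0543]
 [0.5025 0.0316 0.0543]
 [0.5025 0.0316 0.0543]
 [0.5025 0.0316 0.0543]]
[[287.9212068  198.22844046]]
[[281.06478489 196.80749955]]
```

View pics/a1z.png

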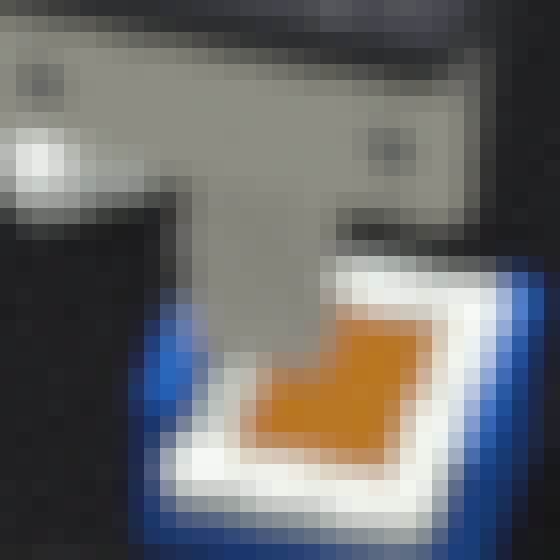

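```bash
python3 - <<'E'
import cv2
im=cv2.imread("pics/a1_side.png")
cv2.imwrite("pics/a1y.png",cv2.resize(im[60:260,200:400],None,fx=3,fy=3,interpolation=2))
E
```

```text
(no output)
```

View pics/a1y.png

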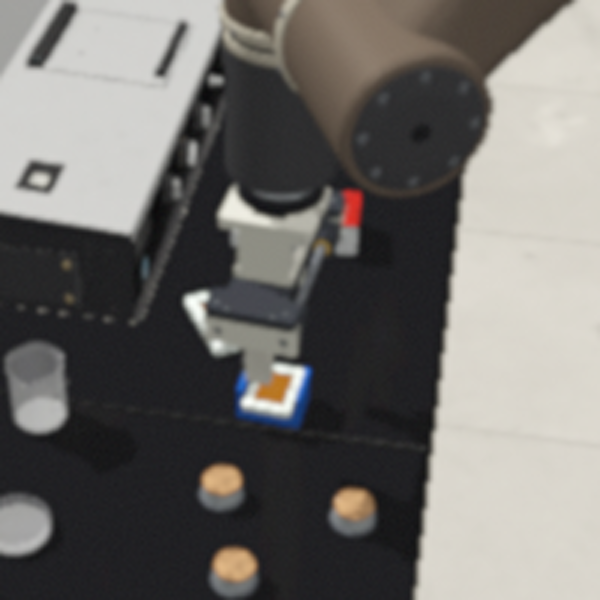

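```bash
python3 - <<'E'
from h import *
for y in(.03,.074,.08,.094):
  for z in(.053,.07,.09): print(y,z,proj("side",[[.5018,y,z]])[0].round(1))
E
```

```text
0.03 0.053 [290.8 182.4]
0.03 0.07 [291.  177.8]
0.03 0.09 [291.2 172.2]
0.074 0.053 [288.1 193. ]
0.074 0.07 [288.3 188.3]
0.074 0.09 [288.5 182.6]
0.08 0.053 [287.8 194.4]
0.08 0.07 [287.9 189.7]
0.08 0.09 [288.1 184.1]
0.094 0.053 [286.9 197.9]
0.094 0.07 [287.  193.2]
0.094 0.09 [287.2 187.6]
```

```bash
python3 snap.py a2 "[.5,.0286,.03]" 20
```

```text
top origin 266 197 scale 9.75
side origin 271 168 scale 9.75
3.23 [0.50302798 0.03163313 0.05494468] [-179.90601621   -0.19882368   -5.66217659] [ 1.19928505 -0.28082166  0.4218718 ] 0.08728836137236329
```

View pics/a2.png

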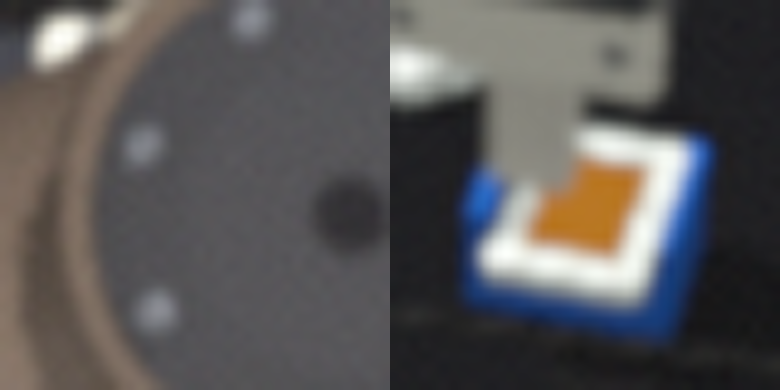

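```bash
python3 - <<'E'
from h import *
a=np.radians(-15.4);ty=np.array([np.sin(a),-np.cos(a),0]);tx=np.array([np.cos(a),np.sin(a),0])
p=np.array([.1791,.6505,.1975])
for o in(-.054,0,.054):
  print(proj("top",[p+ty*o]).round(1),proj("side",[p+ty*o]).round(1))
im=cv2.imread("pics/top0.png")
cv2.imwrite("pics/t0g.png",cv2.resize(im[304:384,0:110],None,fx=7,fy=7,interpolation=2))
E
```

```text
[[ 20.8 342.6]] [[429.5 437.3]]
[[ 40.8 348.8]] [[437.9 403.8]]
[[ 61.  354.9]] [[445.4 373.4]]
```

View pics/t0g.png

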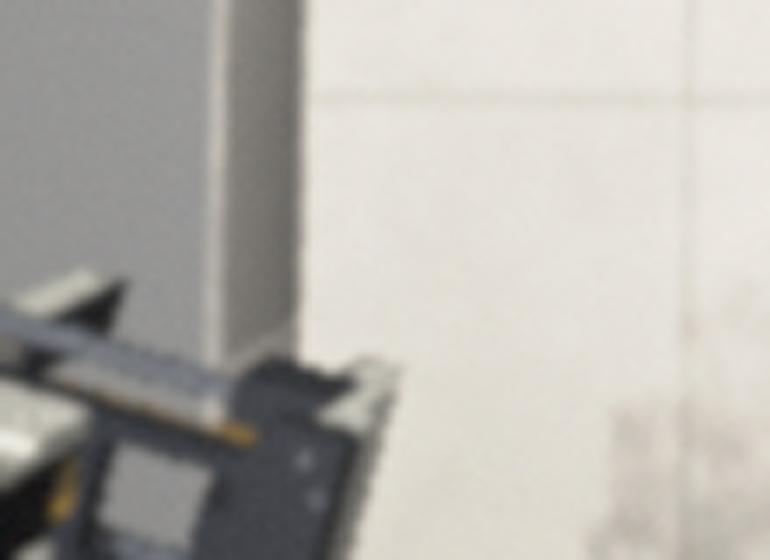

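```bash
python3 -m inch '0 0.002 0.010 0 0 0 1;0 0 0.010 0 0 0 1;0 0 0.01 0 0 0 1;0 0 0.01 0 0 0 1;0 0 0 0 0 0 1;0 0 0 0 0 0 1';python3 snap.py a3 "[.5,.0286,.03]" 20
```

```text
time_s: 3.73
tcp_pos: [0.5005, 0.0282, 0.0117]
eef_rot: [179.9, 0.1, -5.7]
contact_force: [-0.8, -0.5, -0.2]
gripper_width: 0.0876
top origin 266 197 scale 9.75
side origin 271 168 scale 9.75
3.83 [0.50132537 0.02862917 0.01261855] [ 1.79984052e+02  1.02493823e-02 -5.71345341e+00] [-0.05515957  0.32284786  0.3352335 ] 0.08778766807319223
```

View pics/a3.png

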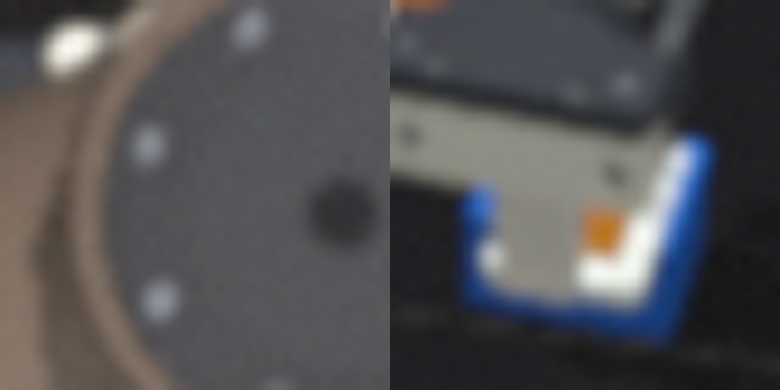

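```bash
python3 -m inch '0 0 0.004 0 0 0 1;0 0 0.0035 0 0 0 1;0 0 0 0 0 0 0.78;0 0 0 0 0 0 0.78;0 0 0 0 0 0 0.78' 10;python3 snap.py a4 "[.5,.0286,.03]" 20
```

```text
time_s: 4.25
tcp_pos: [0.5012, 0.0287, 0.0052]
eef_rot: [-180.0, -0.0, -5.7]
contact_force: [0.2, 0.9, -0.1]
gripper_width: 0.0726
top origin 266 197 scale 9.75
side origin 271 168 scale 9.75
4.35 [0.50131692 0.0286928  0.00532555] [-1.79992679e+02 -1.69246512e-02 -5.71470349e+00] [-1.09111658  0.77626099  0.51254131] 0.06951524946451659
```

View pics/a4.png

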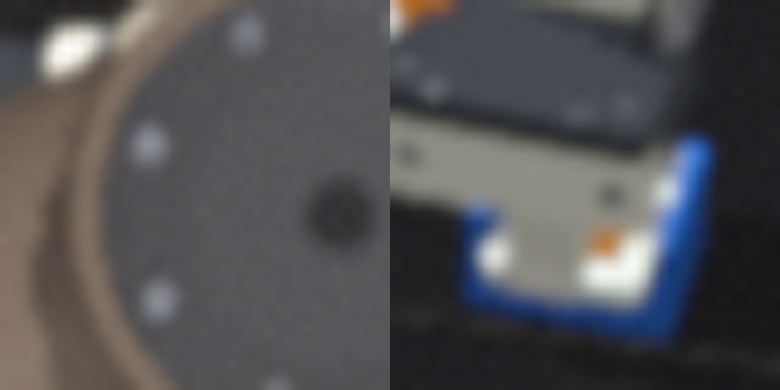

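```bash
python3 -m inch '0 0 0 0 0 0 0.66;0 0 0 0 0 0 0.66;0 0 0 0 0 0 0.66;0 0 0 0 0 0 0.66' 10;python3 snap.py a5 "[.5,.0286,.03]" 20
```

```text
time_s: 4.68
tcp_pos: [0.5012, 0.0287, 0.0052]
eef_rot: [-180.0, -0.0, -5.7]
contact_force: [0.3, -0.2, 0.0]
gripper_width: 0.0579
top origin 266 197 scale 9.75
side origin 271 168 scale 9.75
4.78 [0.50119453 0.02864654 0.00519381] [-1.79999817e+02 -2.76867531e-03 -5.71737668e+00] [-0.23850794 -0.87712163  0.36426245] 0.05786719353381174
```

View pics/a5.png

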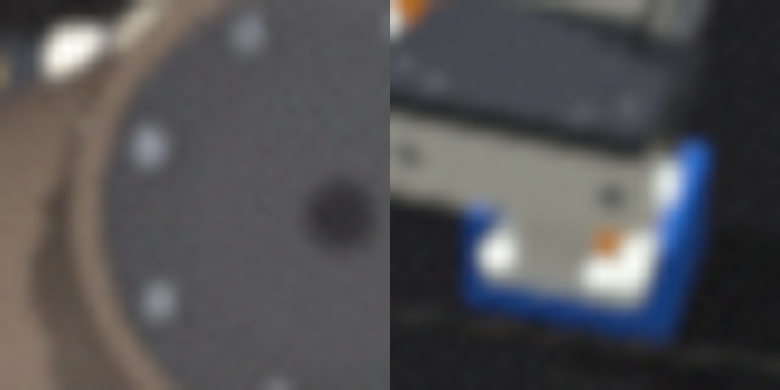

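```bash
python3 -m inch '0 0 0 0 0 0 1;0 0 0 0 0 0 1;0 0 0 0 0 0 1;0 0 0 0 0 0 1;0 0 0 0 0 0 1;0 0 0 0 0 0 1';python3 -m inch '0 0 0.005 0 0 0 1;0 0 0.005 0 0 0 1;0 0 0.005 0 0 0 1;0 0 0 0 0 0 1';python3 snap.py a6 "[.5,.0286,.03]" 20
```

```text
time_s: 5.28
tcp_pos: [0.5012, 0.0286, 0.0052]
eef_rot: [180.0, -0.0, -5.7]
contact_force: [0.5, -0.6, 0.0]
gripper_width: 0.0866
time_s: 5.62
tcp_pos: [0.5003, 0.0283, -0.0112]
eef_rot: [179.9, 0.1, -5.7]
contact_force: [-0.9, 0.3, 0.6]
gripper_width: 0.0878
top origin 266 197 scale 9.75
side origin 271 168 scale 9.75
5.72 [ 0.50081755  0.02844988 -0.01034443] [ 1.79964194e+02  5.74845693e-02 -5.72043968e+00] [ 0.40858047 -0.40679026  0.75650154] 0.08745134622943937
```

View pics/a6.png

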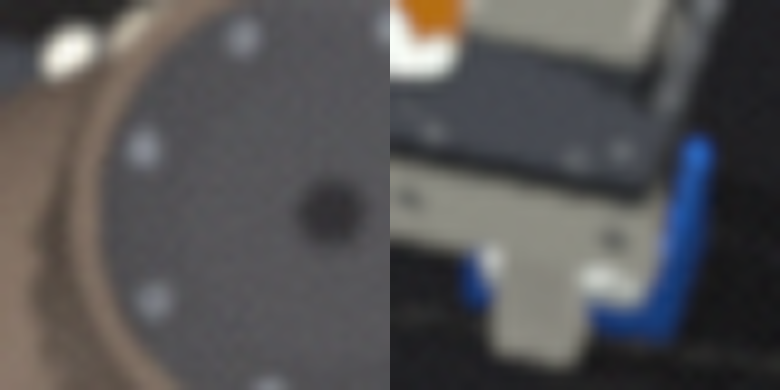

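```bash
python3 -m inch '0 0 0.005 0 0 0 1;0 0 0.004 0 0 0 1;0 0 0 0 0 0 1';python3 -m inch '0 0 0.002 0 0 0 1;0 0 0 0 0 0 1';python3 -m inch '0 0 0.001 0 0 0 1;0 0 0 0 0 0 1'; python3 -m inch '0 0 0.001 0 0 0 1;0 0 0 0 0 0 1'
```

```text
time_s: 5.97
tcp_pos: [0.5006, 0.0284, -0.0197]
eef_rot: [180.0, 0.1, -5.7]
contact_force: [-0.6, 0.1, -0.1]
gripper_width: 0.0874
time_s: 6.13
tcp_pos: [0.501, 0.0286, -0.0211]
eef_rot: [180.0, 0.0, -5.7]
contact_force: [-0.5, 0.3, 0.1]
gripper_width: 0.0876
time_s: 6.3
tcp_pos: [0.5012, 0.0286, -0.0219]
eef_rot: [-180.0, -0.0, -5.7]
contact_force: [0.8, -0.2, 0.6]
gripper_width: 0.0878
time_s: 6.47
tcp_pos: [0.5012, 0.0287, -0.0229]
eef_rot: [-180.0, -0.0, -5.7]
contact_force: [0.9, -0.3, 0.0]
gripper_width: 0.0876
```

```bash
for i in 1; do python3 -m inch '0 0 0.001 0 0 0 1;0 0 0 0 0 0 1'; done; python3 -m inch '0 0 0.001 0 0 0 1;0 0 0 0 0 0 1'; python3 -m inch '0 0 0.001 0 0 0 1;0 0 0 0 0 0 1'
```

```text
time_s: 6.63
tcp_pos: [0.5011, 0.0286, -0.0239]
eef_rot: [180.0, 0.0, -5.7]
contact_force: [0.7, -0.0, 0.4]
gripper_width: 0.0876
time_s: 6.8
tcp_pos: [0.5011, 0.0286, -0.025]
eef_rot: [180.0, 0.0, -5.7]
contact_force: [-1.0, -0.4, 0.2]
gripper_width: 0.0875
time_s: 6.97
tcp_pos: [0.5011, 0.0286, -0.026]
eef_rot: [180.0, 0.0, -5.7]
contact_force: [0.2, 0.3, 0.9]
gripper_width: 0.0877
```

```bash
python3 -m inch '0 0 0.001 0 0 0 1;0 0 0 0 0 0 1'; python3 -m inch '0 0 0.001 0 0 0 1;0 0 0 0 0 0 1'; python3 -m inch '0 0 0.001 0 0 0 1;0 0 0 0 0 0 1'; python3 snap.py a7 "[.5,.0286,.03]" 20
```

```text
time_s: 7.13
tcp_pos: [0.5011, 0.0286, -0.027]
eef_rot: [180.0, 0.0, -5.7]
contact_force: [-0.8, 0.8, 0.5]
gripper_width: 0.088
time_s: 7.3
tcp_pos: [0.5011, 0.0286, -0.028]
eef_rot: [180.0, 0.0, -5.7]
contact_force: [-0.3, -0.4, -0.6]
gripper_width: 0.0874
time_s: 7.47
tcp_pos: [0.5013, 0.0287, -0.0286]
eef_rot: [180.0, -0.0, -5.7]
contact_force: [-0.7, -0.8, 3.8]
gripper_width: 0.0875
top origin 266 197 scale 9.75
side origin 271 168 scale 9.75
7.57 [ 0.50124513  0.0286512  -0.0285992 ] [-1.79999067e+02 -1.12244175e-02 -5.70907516e+00] [-1.40594302 -0.29712034  4.56853737] 0.08734139117563909
```

View pics/a7.png

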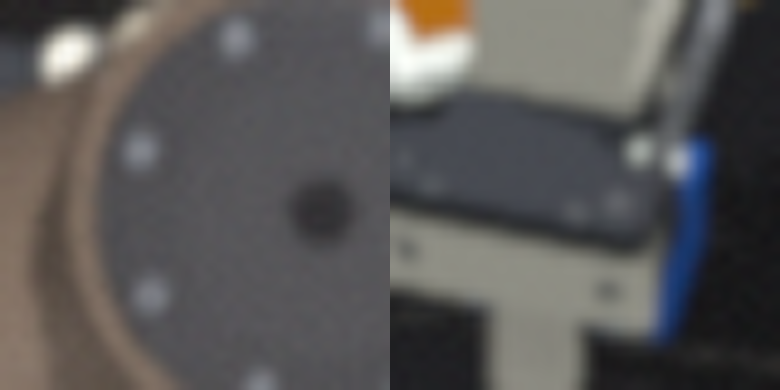

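```bash
python3 -m inch '0 0 -0.0055 0 0 0 1;0 0 0 0 0 0 0.72;0 0 0 0 0 0 0.72;0 0 0 0 0 0 0.6;0 0 0 0 0 0 0.6;0 0 0 0 0 0 0.6;0 0 0 0 0 0 0.6' 10;python3 -m inch '0 0 0 0 0 0 0.6;0 0 0 0 0 0 0.6'; python3 -m inch '0 0 0 0 0 0 0.6;0 0 0 0 0 0 0.6'
```

```text
time_s: 8.15
tcp_pos: [0.5011, 0.0286, -0.0235]
eef_rot: [180.0, 0.0, -5.7]
contact_force: [-0.4, -0.2, 0.1]
gripper_width: 0.0618
time_s: 8.32
tcp_pos: [0.5011, 0.0286, -0.0234]
eef_rot: [180.0, 0.0, -5.7]
contact_force: [0.4, 0.8, -0.7]
gripper_width: 0.0621
time_s: 8.48
tcp_pos: [0.5011, 0.0286, -0.0234]
eef_rot: [180.0, 0.0, -5.7]
contact_force: [-0.1, -0.3, 0.2]
gripper_width: 0.0618
```

```bash
python3 -m inch '0 0 -0.02 0 0 0 0.6;0 0 -0.02 0 0 0 0.6;0 0 -0.02 0 0 0 0.6;0 0 -0.01 0 0 0 0.6;-0.004 -0.0355 0 0 0 0 0.6;-0.004 -0.0355 0 0 0 0 0.6;-0.004 -0.0355 0 0 0 0 0.6;-0.004 -0.0355 0 0 0 0 0.6;-0.004 -0.0355 0 0 0 0 0.6;-0.004 -0.036 0 0 0 0 0.6;0 0 0 0 0 0 0.6' 10; python3 -m inch '0 0 0 0 0 0.1226 0.6;0 0 0 0 0 0.1226 0.6;0 0 0 0 0 0.1226 0.6;0 0 0 0 0 0.1226 0.6;0 0 0 0 0 0.1226 0.6;0 0 0 0 0 0.1226 0.6;0 0 0 0 0 0.1226 0.6;0 0 0 0 0 0.1226 0.6;0 0 0 0 0 0.1226 0.6;0 0 0 0 0 0.1226 0.6;0 0 0 0 0 0.1226 0.6;0 0 0 0 0 0.1226 0.6;0 0 0 0 0 0 0.6;0 0 0 0 0 0 0.6'; python3 snap.py b1 "[.5,.2432,.03]" 25
```

```text
time_s: 9.4
tcp_pos: [0.4995, 0.2491, 0.0466]
eef_rot: [-179.9, -0.1, -5.5]
contact_force: [1.0, 0.8, -0.0]
gripper_width: 0.062
time_s: 10.57
tcp_pos: [0.4984, 0.2433, 0.0463]
eef_rot: [180.0, -0.0, -89.8]
contact_force: [0.3, -0.6, -0.1]
gripper_width: 0.0617
top origin 188 193 scale 7.8
side origin 252 220 scale 7.8
10.67 [0.49848828 0.24340423 0.0464552 ] [ 1.79988556e+02 -8.52411851e-03 -8.97912971e+01] [ 0.29771879 -0.04266813 -0.91632452] 0.06168011155226419
```

View pics/b1.png

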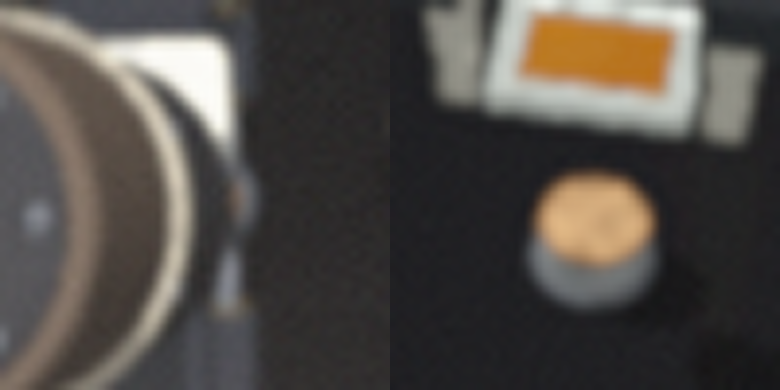

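```bash
cat > amb.py <<'E'
import sys
from h import *
# file, camera, expected X
f,c,X=sys.argv[1],sys.argv[2],eval(sys.argv[3])
im=cv2.imread(f)[:,:,::-1];uv=proj(c,[X])[0]
b,s,q,w=blob(weights(im,"orange"),uv,13);print(c,b.round(2),s.round(1),[np.round(v,4) for v in axis(c,q,w,X[2])])
E
python3 amb.py pics/b1_side.png side "[.4984,.2433,.098]"
```

```text
side [278.2  226.36] 143.8 [array([0.4983, 0.243 ]), np.float64(-178.9453), array([0.0262, 0.043 ])]
```

```bash
python3 -m inch '0.001 0 0.016 0 0 0 0.6;0 0 0.02 0 0 0 0.6;0 0 0.02 0 0 0 0.6;0 0 0.01 0 0 0 0.6;0 0 0.002 0 0 0 0.6;0 0 0 0 0 0 0.6;0 0 0 0 0 0 0.6'; python3 -m inch '0 0 0.001 0 0 0 0.6;0 0 0 0 0 0 0.6'
```

```text
time_s: 11.25
tcp_pos: [0.499, 0.2429, -0.0207]
eef_rot: [-180.0, 0.0, -90.0]
contact_force: [0.6, -0.4, -0.4]
gripper_width: 0.0617
time_s: 11.42
tcp_pos: [0.499, 0.2429, -0.0215]
eef_rot: [-179.9, 0.1, -90.0]
contact_force: [-0.5, 0.0, -0.3]
gripper_width: 0.0617
```

```bash
python3 -m inch '0 0 0.001 0 0 0 0.6;0 0 0 0 0 0 0.6'; python3 -m inch '0 0 0.0007 0 0 0 0.6;0 0 0 0 0 0 0.6';
```

```text
time_s: 11.58
tcp_pos: [0.4987, 0.2426, -0.023]
eef_rot: [-180.0, 0.0, -90.0]
contact_force: [-0.9, 0.5, -0.9]
gripper_width: 0.0623
time_s: 11.75
tcp_pos: [0.4987, 0.2426, -0.0235]
eef_rot: [-180.0, 0.0, -90.0]
contact_force: [-2.0, 0.3, 5.1]
gripper_width: 0.062
```

```bash
python3 -m inch '0 0 0 0 0 0 0.75;0 0 0 0 0 0 1;0 0 0 0 0 0 1;0 0 0 0 0 0 1;0 0 0 0 0 0 1' 10; python3 -m inch '0 0 -0.01 0 0 0 1;0 0 -0.02 0 0 -0.1208 1;0 0 -0.02 0 0 -0.1208 1;0 0 0 0 0 -0.1208 1;0 0 0 0 0 -0.1208 1;0 0 0 0 0 -0.1208 1;0 0 0 0 0 -0.1208 1;0 0 0 0 0 -0.1208 1;0 0 0 0 0 -0.1208 1;0 0 0 0 0 -0.1208 1;0 0 0 0 0 -0.1208 1;0 0 0 0 0 -0.1208 1;0 0 0 0 0 -0.1208 1;0 0 0 0 0 -0.1208 1;0 0 0 0 0 0 1'; python3 snap.py b2 "[.5,.2432,.03]" 25; python3 amb.py pics/b2_side.png side "[.4984,.2426,.028]"
```

```text
time_s: 12.17
tcp_pos: [0.4985, 0.2425, -0.0241]
eef_rot: [180.0, -0.0, -90.0]
contact_force: [0.6, 1.0, 0.4]
gripper_width: 0.0852
time_s: 13.42
tcp_pos: [0.4987, 0.2426, 0.0267]
eef_rot: [-180.0, -0.0, 0.3]
contact_force: [-0.0, 0.3, -0.2]
gripper_width: 0.0878
top origin 188 193 scale 7.8
side origin 252 220 scale 7.8
13.52 [0.4986608  0.24259859 0.02649182] [-1.79980184e+02 -2.05582045e-02 -2.70467053e-01] [ 0.65415954  0.27091732 -0.47233091] 0.087996198472499
side [282.27 248.88] 6.3 [array([0.4859, 0.2505]), np.float64(-177.6031), array([0.0068, 0.016 ])]
```

View pics/b2.png

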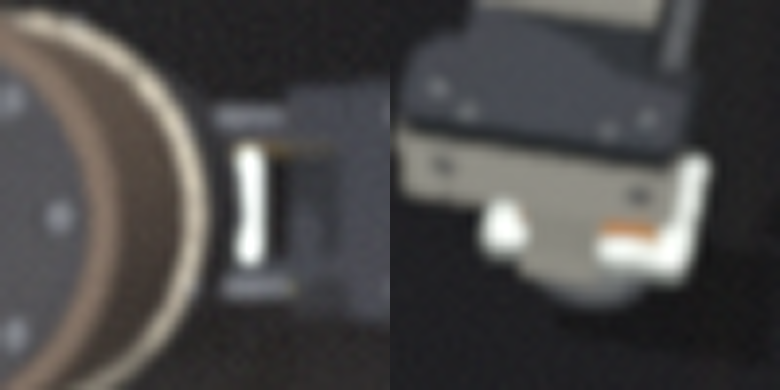

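```bash
python3 -m inch '0 0 0.02 0 0 0 1;0 0 0.015 0 0 0 1;0 0 0.003 0 0 0 1;0 0 0 0 0 0 0.7;0 0 0 0 0 0 0.55;0 0 0 0 0 0 0.4;0 0 0 0 0 0 0.4;0 0 0 0 0 0 0.4;0 0 0 0 0 0 0.4;0 0 0 0 0 0 0.4' 12;  python3 -m inch '0 0 0 0 0 0 0.4;0 0 0 0 0 0 0.4'; python3 snap.py b3 "[.5,.2432,.03]" 25
```

```text
time_s: 14.35
tcp_pos: [0.4987, 0.2426, -0.0117]
eef_rot: [-180.0, -0.0, -0.0]
contact_force: [0.8, 0.3, 0.6]
gripper_width: 0.0464
time_s: 14.52
tcp_pos: [0.4987, 0.2426, -0.0118]
eef_rot: [-180.0, -0.0, -0.0]
contact_force: [-1.2, -0.7, 3.3]
gripper_width: 0.0439
top origin 188 193 scale 7.8
side origin 252 220 scale 7.8
14.62 [ 0.49867574  0.24257069 -0.01177408] [-1.79991135e+02 -1.45869859e-02 -3.08551335e-02] [-0.8827012  -1.23176659  3.25912871] 0.043527901288111154
```

View pics/b3.png

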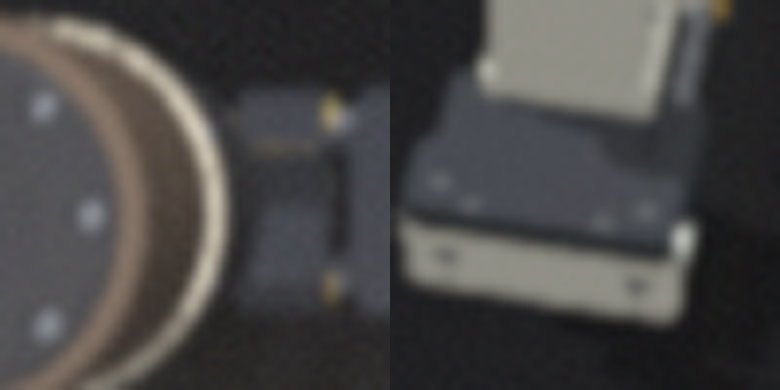

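```bash
python3 - <<'E'
from h import *
for y in(.2646,.275,.2856):
  for z in(.017,.03,.04,.05,.06): print(y,z,proj("side",[[.4987,y,z]])[0].round(1))
E
```

```text
0.2646 0.017 [276.1 255.3]
0.2646 0.03 [276.1 251.9]
0.2646 0.04 [276.1 249.2]
0.2646 0.05 [276.2 246.5]
0.2646 0.06 [276.2 243.7]
0.275 0.017 [275.3 258.5]
0.275 0.03 [275.3 255.1]
0.275 0.04 [275.3 252.4]
0.275 0.05 [275.4 249.7]
0.275 0.06 [275.4 246.9]
0.2856 0.017 [274.4 261.9]
0.2856 0.03 [274.5 258.4]
0.2856 0.04 [274.5 255.7]
0.2856 0.05 [274.5 253. ]
0.2856 0.06 [274.6 250.3]
```

```bash
python3 - <<'E'
from h import *
print(r.hold_point_z)
im=cv2.imread("pics/b1_side.png")
cv2.imwrite("pics/b1z.png",cv2.resize(im[150:260,225:335],None,fx=5.4,fy=5.4,interpolation=2))
E
```

```text
0.0188
```

View pics/b1z.png

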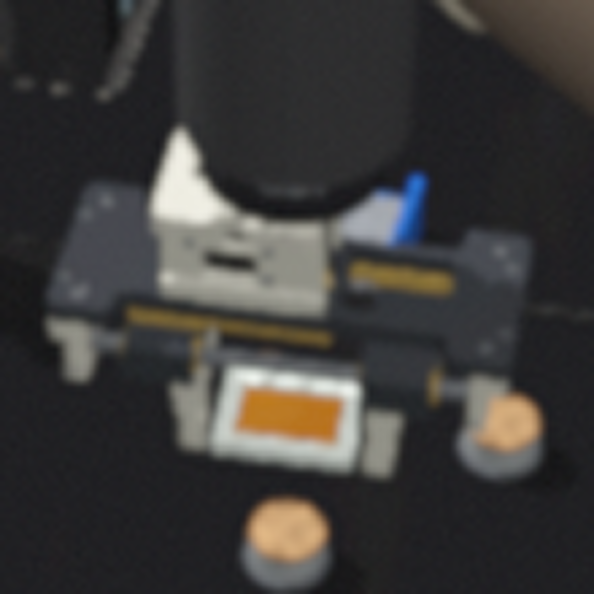

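```bash
python3 - <<'E'
from h import *
for x in(.4984-.037,.4984+.037):
  for z in(.0464,.075,.085): print(x,z,proj("side",[[x,.2433+.0095,z]])[0].round(1))
for sx in(-.031,.031):
  for sy in(-.022,.022): print("filter top",proj("side",[[.4984+sx,.2433+sy,.098]])[0].round(1))
E
```

```text
0.46140000000000003 0.0464 [292.2 246.1]
0.46140000000000003 0.075 [292.6 238.2]
0.46140000000000003 0.085 [292.7 235.3]
0.5354 0.0464 [262.3 241.6]
0.5354 0.075 [262.2 233.6]
0.5354 0.085 [262.1 230.8]
filter top [292.5 221.7]
filter top [289.5 235.1]
filter top [267.2 218.1]
filter top [263.4 231.2]
```

```bash
python3 -m inch '0 0 -0.005 0 0 0 0.4;0 0 -0.015 0 0 0 0.4;0 0 -0.03 0 0 0 0.4;0 0 -0.03 0 0 0 0.4;0 0 0 0 0 0 0.4' 12;python3 -m inch '0 0.03 0 0 0 0 0.4;0 0.0387 0 0 0 0 0.4;0 0.0387 0 0 0 0 0.4;0 0.0387 0 0 0 0 0.4;0 0.0387 0 0 0 0 0.4;0 0.0387 0 0 0 0 0.4;0 0.0387 0 0 0 0 0.4;0 0.0387 0 0 0 0 0.4;0 0.0387 0 0 0 0 0.4;0 0.0387 0 0 0 0 0.4;0 0.0387 0 0 0 0 0.4;0 0.0387 0 0 0 0 0.4;0 0.0387 0 0 0 0 0.4;0 0.008 0 0 0 -0.094 0.4;0 0 0 0 0 0 0.4;0 0 0 0 0 0 0.4'; python3 snap.py c1 "[.5,-.26,.06]" 30; python3 amb.py pics/c1_side.png side "[.4987,-.26,.108]"
```

```text
time_s: 15.03
tcp_pos: [0.5015, 0.2447, 0.0737]
eef_rot: [-179.7, -0.4, 0.0]
contact_force: [1.0, 0.5, 0.2]
gripper_width: 0.0436
time_s: 16.37
tcp_pos: [0.4977, -0.2604, 0.0676]
eef_rot: [-180.0, 0.0, 5.1]
contact_force: [-0.0, 0.2, -0.2]
gripper_width: 0.0438
top origin 358 186 scale 6.5
side origin 276 92 scale 6.5
16.47 [ 0.4981114  -0.25920571  0.06789756] [-1.79987623e+02  1.07736617e-02  5.26279506e+00] [ 0.09326726  0.54867159 -0.1870571 ] 0.04377494325258454
side [307.66 110.43] 7.9 [array([ 0.497 , -0.2551]), np.float64(176.3056), array([0.0302, 0.0575])]
```

View pics/c1.png

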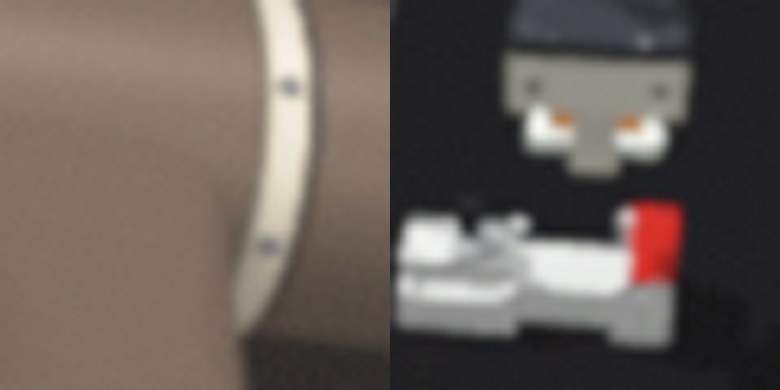

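```bash
python3 - <<'E'
from h import *
from lip import box
T=(.4981,-.2597,np.radians(5.3))
b=box(T,-.031,.031,-.022,.022,.0679+.0285+.003,.0679+.0285+.011)
print(proj("side",b).round(1))
print("tip",proj("side",box(T,-.0095,.0095,.022,.034,.0964,.0965)).round(1))
im=cv2.imread("pics/c1_side.png")
cv2.imwrite("pics/c1z.png",cv2.resize(im[95:150,275:325],None,fx=11,fy=11,interpolation=0))
E
```

```text
[[317.5 108.7]
 [317.6 106.5]
 [317.1 116.3]
 [317.2 114.1]
 [297.9 107.7]
 [298.  105.5]
 [297.1 115.3]
 [297.2 113.1]]
tip [[310.1 116.8]
 [310.1 116.7]
 [309.9 118.9]
 [309.9 118.9]
 [303.9 116.4]
 [303.9 116.4]
 [303.7 118.6]
 [303.7 118.6]]
```

View pics/c1z.png

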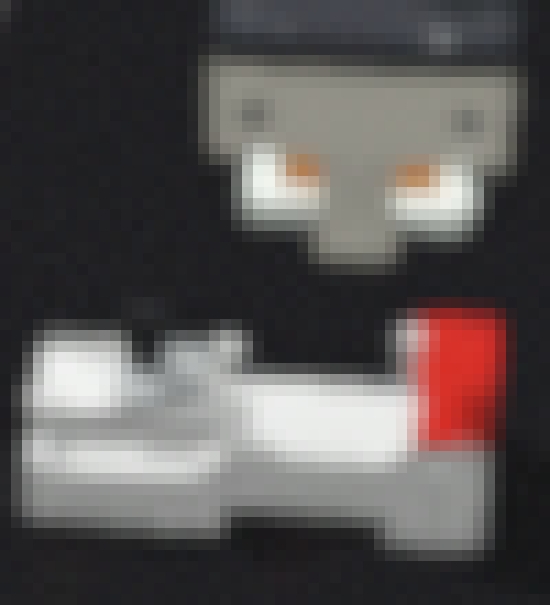

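```bash
python3 - <<'E'
from h import *
from lip import box
for T in((.5007,-.262,np.radians(5.6)),(.4998,-.257,np.radians(5.3))):
    print(T)
    for n,x,y,z in(("near guide bottom -19.5",-.0195,.0312,0),("near outer -44",-.044,.0312,0),("far blk 29",.029,.0312,0),("guide top -19.5",-.0195,.0312,.0345),("lip bot -25",-.025,.0312,.0335),("lip -44 bot",-.044,.0312,.0335),("lip -25 top far",-.025,-.0312,.0385),("lip -44 top far",-.044,-.0312,.0385),("bed +18",-.01,.018,.02),("bed -18",-.01,-.018,.02),("bed18,z0",-.01,.018,0)):
        print(n,proj("side",box(T,x,x,y,y,z,z)[:1]).round(1))
E
```

```text
(0.5007, -0.262, np.float64(0.09773843811168245))
near guide bottom -19.5 [[310.7 143.2]]
near outer -44 [[318.3 143.6]]
far blk 29 [[295.7 142.4]]
guide top -19.5 [[311.3 134.5]]
lip bot -25 [[313.  134.8]]
lip -44 bot [[319.  135.1]]
lip -25 top far [[313.7 122.5]]
lip -44 top far [[319.5 122.8]]
bed +18 [[308.3 135.6]]
bed -18 [[308.7 129.2]]
bed18,z0 [[307.9 140.6]]
(0.4998, -0.257, np.float64(0.09250245035569947))
near guide bottom -19.5 [[310.7 144.2]]
near outer -44 [[318.3 144.6]]
far blk 29 [[295.7 143.3]]
guide top -19.5 [[311.3 135.4]]
lip bot -25 [[313.1 135.8]]
lip -44 bot [[319.1 136.1]]
lip -25 top far [[313.8 123.4]]
lip -44 top far [[319.7 123.7]]
bed +18 [[308.3 136.5]]
bed -18 [[308.8 130.1]]
bed18,z0 [[308.  141.6]]
```

```bash
python3 -m inch '0 0 0 0 0.1163 0 0.4;0 0 0 0 0.1163 0 0.4;0 0 0 0 0.1163 0 0.4;0 0 0 0 0 0 0.4;0 0 0 0 0 0 0.4;0 0 0 0 0 0 0.4'; python3 snap.py c2 "[.5,-.26,.06]" 30; python3 - <<'E'
from h import *
s=r.get_state()
R=cv2.Rodrigues(np.zeros(3))[0]
from scipy.spatial.transform import Rotation as Ro
T=Ro.from_euler("xyz",s["eef_rot"],degrees=True).as_matrix();p=np.array(s["tcp_pos"])
for n,tip in(("tool",p-T[:,2]*.0285),("base",p+[0,0,.0285])):
    print(n,tip.round(4))
    c=tip-T[:,2]*.0072
    X=[c+T@np.array([a,b,d]) for a in(-.031,.031) for b in(-.022,.022) for d in(-.004,.004)]
    print(proj("side",X).round(1).tolist(), "tip",proj("side",[tip+T@np.array([0,-.034,0])]).round(1))
im=cv2.imread("pics/c2_side.png")
cv2.imwrite("pics/c2z.png",cv2.resize(im[90:150,275:330],None,fx=10,fy=10,interpolation=0))
E
```

```text
time_s: 16.97
tcp_pos: [0.4989, -0.2593, 0.0688]
eef_rot: [180.0, -20.0, 5.4]
contact_force: [-0.0, -1.2, -0.1]
gripper_width: 0.0436
top origin 358 186 scale 6.5
side origin 276 92 scale 6.5
17.07 [ 0.49933652 -0.25934868  0.06838459] [179.98663648 -19.98550965   5.42955227] [ 0.45226777 -0.28402454 -0.18890801] 0.043687931166516925
tool [ 0.4896 -0.2603  0.0952]
[[320.3, 117.7], [319.3, 119.7], [320.6, 110.0], [319.6, 112.0], [301.9, 110.9], [300.9, 112.9], [302.6, 103.4], [301.6, 105.4]] tip [[309.6 119.3]]
base [ 0.4993 -0.2593  0.0969]
[[317.2, 117.1], [316.2, 119.1], [317.6, 109.4], [316.6, 111.4], [298.7, 110.3], [297.8, 112.3], [299.5, 102.7], [298.6, 104.7]] tip [[306.4 118.6]]
```

View pics/c2z.png

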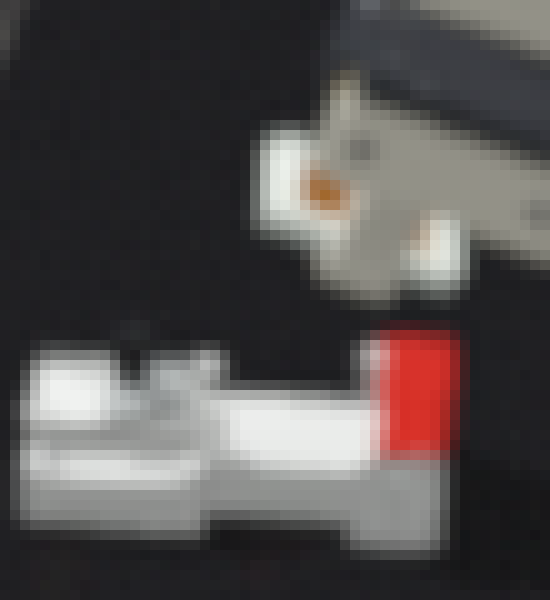

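```bash
cat > tgt.py <<'E'
import sys
from h import *
from scipy.spatial.transform import Rotation as Ro
M=(.5000,-.2600,np.radians(5.5))
def go(tx,ty,tz,th=None,src=None):
    s=r.get_state();T=Ro.from_euler("xyz",s["eef_rot"],degrees=True).as_matrix();p=np.array(s["tcp_pos"])
    B=p-T[:,2]*(.0285+.0032)-T[:,0]*.031
    c,sn=np.cos(M[2]),np.sin(M[2]);Rm=np.array([[c,-sn,0],[sn,c,0],[0,0,1]]);o=np.array([M[0],M[1],0])
    b=Rm.T@(B-o);print("t",round(s["time_s"],2),"low edge in mount mm",(b*1e3).round(1),"rot",np.round(s["eef_rot"],2),"F",np.round(s["contact_force"],1),"w",round(s["gripper_width"],4))
    print("need tool shift mm",(T.T@Rm@(np.array([tx,ty,tz])/1e3-b)*1e3).round(2))
go(*map(float,sys.argv[1:4]))
E
python3 tgt.py -20 0 45
```

```text
t 17.07 low edge in mount mm [-40.6   0.8  87.6] rot [179.99 -19.99   5.43] F [ 0.5 -0.3 -0.2] w 0.0437
need tool shift mm [ 4.77  0.73 47.05]
```

```bash
python3 -m inch '0.0048 0.0007 0.0155 0 0 0 0.4;0 0 0.0155 0 0 0 0.4;0 0 0.0155 0 0 0 0.4;0 0 0 0 0 0 0.4;0 0 0 0 0 0 0.4'; python3 tgt.py -20 0 24; python3 snap.py c3 "[.5,-.26,.06]" 30;
```

```text
time_s: 17.48
tcp_pos: [0.5187, -0.2581, 0.0249]
eef_rot: [-179.9, -19.8, 5.4]
contact_force: [0.3, 0.5, -0.3]
gripper_width: 0.0433
t 17.48 low edge in mount mm [-21.1   0.1  44.2] rot [-179.95  -19.84    5.39] F [ 0.3  0.5 -0.3] w 0.0433
need tool shift mm [-5.82  0.15 19.4 ]
top origin 358 186 scale 6.5
side origin 276 92 scale 6.5
17.58 [ 0.51905251 -0.25857928  0.02631795] [179.99223146 -19.97904329   5.39375964] [ 0.17166727 -0.19401712 -1.08332238] 0.04366852983305086
```

View pics/c3.png

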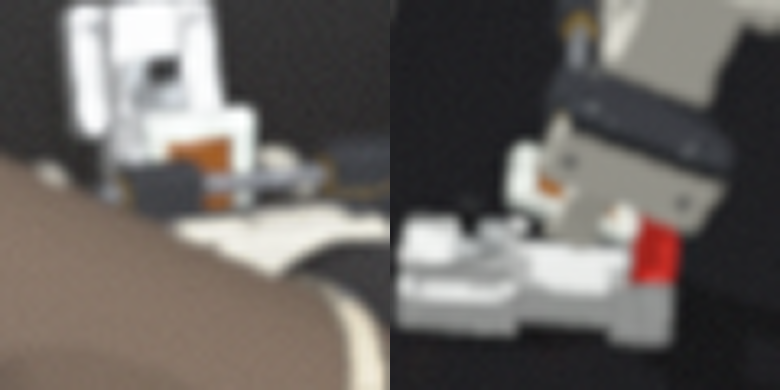

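```bash
python3 - <<'E'
from h import *
from scipy.spatial.transform import Rotation as Ro
s=r.get_state();T=Ro.from_euler("xyz",s["eef_rot"],degrees=True).as_matrix();p=np.array(s["tcp_pos"])
c=p-T[:,2]*(.0285+.0072)
for a,b in((.031,-.022),(.031,.022),(-.031,-.022),(-.031,.022)):
    X=c+T@np.array([a,b,-.004]);print(a,b,X.round(4),proj("top",[X]).round(1),proj("side",[X]).round(1))
im=cv2.imread("pics/c3_top.png")
cv2.imwrite("pics/c3t.png",cv2.resize(im[184:234,362:412],None,fx=11,fy=11,interpolation=0))
im=cv2.imread("pics/c3_side.png")
cv2.imwrite("pics/c3s.png",cv2.resize(im[105:150,275:325],None,fx=11,fy=11,interpolation=0))
E
```

```text
0.031 -0.022 [ 0.5325 -0.2352  0.0742] [[380.9 204.8]] [[295.  121.8]]
0.031 0.022 [ 0.5366 -0.279   0.0742] [[396.6 203.2]] [[295.9 114.2]]
-0.031 -0.022 [ 0.4745 -0.2407  0.053 ] [[381.2 225.4]] [[313.2 128.4]]
-0.031 0.022 [ 0.4786 -0.2845  0.053 ] [[396.5 223.8]] [[313.6 120.6]]
```

View pics/c3t.png

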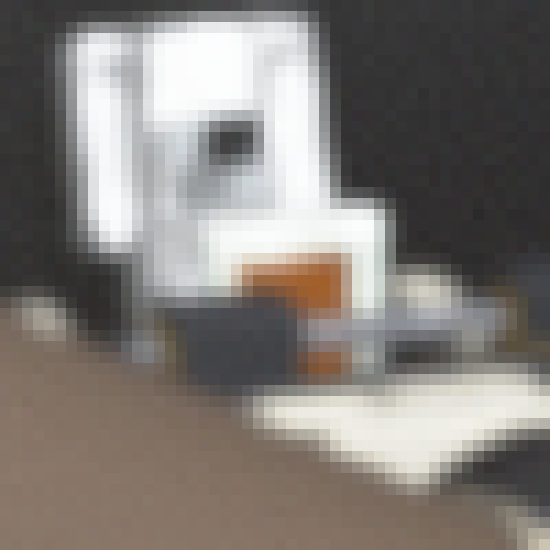

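View pics/c3s.png

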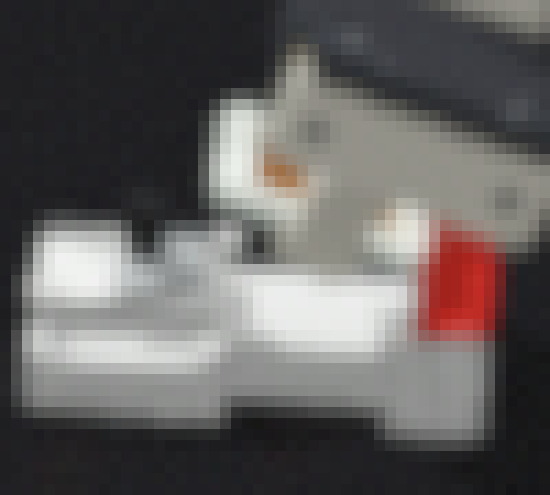

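```bash
python3 - <<'E'
from h import *
im=cv2.imread("pics/top0.png")[:,:,::-1].astype(float)
g=im.mean(-1); w=np.clip((150-g)/100,0,1)
b,s,_,_=blob(w,(383,197),3);print("knob px",b,s,"z55",onz("top",[b],.055).round(4),"z47",onz("top",[b],.047).round(4))
print("far blk left/right row187 z .0325/.026/.0295")
for z in(.026,.0325):print(onz("top",[[367.9,187],[390.4,187],[369.2,206],[391.6,204]],z).round(4))
ims=cv2.imread("pics/side0.png")[:,:,::-1].astype(float);g=ims.mean(-1)
print(g[115:135,280:296].round(0).astype(int))
E
```

```text
knob px [382.45914101 196.55264158] 8.77 z55 [[ 0.5564 -0.2463  0.055 ]] z47 [[ 0.5567 -0.2489  0.047 ]]
far blk left/right row187 z .0325/.026/.0295
[[ 0.5862 -0.2138  0.026 ]
 [ 0.5855 -0.2797  0.026 ]
 [ 0.5304 -0.216   0.026 ]
 [ 0.5356 -0.2816  0.026 ]]
[[ 0.5857 -0.212   0.0325]
 [ 0.585  -0.2775  0.0325]
 [ 0.5302 -0.2141  0.0325]
 [ 0.5354 -0.2793  0.0325]]
[[ 33  33  33  32  32  33  34  34  32  32  32  31  32  30  33  33]
 [ 32  33  33  32  32  33  33  33  33  32  33  32  33  34  31  33]
 [ 35  33  32  33  32  32  31  31  33  32  30  32  34  33  33  34]
 [ 32  32  33  34  32  31  33  32  32  31  32  32  33  32  33  31]
 [ 32  32  33  33  33  32  32  32  31  33  33  31  33  32  32  34]
 [ 33  33  32  32  32  31  31  32  33  32  33  33  32  33  34  32]
 [ 33  33  32  32  33  32  34  35  35  34  33  32  32  33  34  33]
 [ 33  31  33  33  31  34  38  40  43  39  36  33  31  31  31  32]
 [ 34  34  33  32  32  33  39  43  45  42  36  33  31  31  31  31]
 [ 65  62  56  52  55  51  41  39  39  39  39  40  38  38  53  65]
 [121 122 120 119 123 115  78  37  32  52  74  85  83  86 115 143]
 [188 189 184 181 181 171 123  53  38  81 126 143 144 140 160 184]
 [229 229 223 217 212 199 153  82  60 105 151 174 180 172 169 170]
 [240 240 237 235 230 215 178 132 112 124 150 170 179 178 175 160]
 [240 240 240 240 234 218 196 176 161 150 149 154 160 171 182 182]
 [236 239 240 240 233 215 196 186 177 160 145 142 149 163 180 192]
 [219 227 231 230 222 202 177 165 160 151 143 146 155 166 177 187]
 [180 187 191 190 183 167 150 145 146 151 155 162 167 170 175 180]
 [148 150 150 148 146 143 141 143 145 149 153 155 157 159 165 175]
 [155 156 159 158 157 155 156 155 153 151 151 150 150 155 165 174]]
```

```bash
python3 - <<'E'
import cv2
im=cv2.imread("pics/side0.png")[:,:,::-1].astype(int)
for c in(300,306,314,316,318):
    print(c,[tuple(im[v,c]) .__str__().replace("np.int64","") for v in range(119,149)])
E
python3 - <<'E'
import sys;sys.path.insert(0,".")
from h import *
from lip import box
for y0 in(-.2535,-.257,-.261):
  T=(.5,y0,np.radians(5.5))
  for x,y,z in((-.035,.0312,.0385),(-.035,-.0312,.0385),(-.035,.0312,.0335),(-.035,.0312,0.0),(-.01,.018,.02),(-.01,-.018,.02),(-.01,.018,0)): print(y0,x,y,z,proj("side",box(T,x,x,y,y,z,z)[:1]).round(1))
E
```

```text
300 ['((31), (30), (32))', '((32), (32), (34))', '((33), (33), (34))', '((33), (31), (35))', '((32), (31), (34))', '((32), (31), (35))', '((29), (31), (34))', '((28), (28), (31))', '((31), (31), (34))', '((77), (78), (78))', '((168), (169), (167))', '((222), (223), (221))', '((235), (237), (235))', '((235), (236), (235))', '((234), (235), (234))', '((231), (233), (231))', '((218), (220), (218))', '((186), (188), (186))', '((153), (156), (153))', '((143), (144), (143))', '((142), (144), (142))', '((133), (134), (133))', '((98), (100), (99))', '((54), (54), (53))', '((26), (26), (26))', '((27), (25), (28))', '((27), (25), (25))', '((34), (31), (33))', '((34), (31), (35))', '((34), (32), (35))']
306 ['((32), (33), (36))', '((31), (32), (35))', '((32), (31), (34))', '((32), (32), (35))', '((32), (31), (34))', '((33), (31), (33))', '((32), (33), (35))', '((31), (31), (33))', '((29), (29), (32))', '((58), (58), (59))', '((137), (139), (137))', '((202), (203), (202))', '((229), (230), (229))', '((234), (236), (234))', '((233), (235), (233))', '((233), (235), (233))', '((230), (231), (229))'
[... 2601 characters left out ...]
535 -0.01 0.018 0.02 [[308.1 137.2]]
-0.2535 -0.01 -0.018 0.02 [[308.5 130.7]]
-0.2535 -0.01 0.018 0 [[307.8 142.2]]
-0.257 -0.035 0.0312 0.0385 [[316.3 134.6]]
-0.257 -0.035 -0.0312 0.0385 [[316.8 123.6]]
-0.257 -0.035 0.0312 0.0335 [[316.2 135.9]]
-0.257 -0.035 0.0312 0.0 [[315.5 144.4]]
-0.257 -0.01 0.018 0.02 [[308.2 136.5]]
-0.257 -0.01 -0.018 0.02 [[308.7 130.1]]
-0.257 -0.01 0.018 0 [[307.9 141.6]]
-0.261 -0.035 0.0312 0.0385 [[316.5 133.9]]
-0.261 -0.035 -0.0312 0.0385 [[317.  122.9]]
-0.261 -0.035 0.0312 0.0335 [[316.3 135.2]]
-0.261 -0.035 0.0312 0.0 [[315.7 143.7]]
-0.261 -0.01 0.018 0.02 [[308.4 135.8]]
-0.261 -0.01 -0.018 0.02 [[308.8 129.4]]
-0.261 -0.01 0.018 0 [[308.1 140.8]]
```

```bash
sed -i 's/M=(.5000,-.2600/M=(.5000,-.2570/' tgt.py; python3 tgt.py -20 0 37
```

```text
t 17.58 low edge in mount mm [-21.2  -3.3  45.5] rot [179.99 -19.98   5.39] F [ 0.2 -0.2 -1.1] w 0.0437
need tool shift mm [-1.83 -3.32  8.4 ]
```

```bash
python3 -m inch '-0.0009 -0.0017 0.0042 0 0 0 0.4;-0.0009 -0.0017 0.0042 0 0 0 0.4;0 0 0 0 0 0 0.4;0 0 0 0 0 0 0.4'; python3 tgt.py -20 0 32;  python3 snap.py c4 "[.5,-.26,.04]" 25; python3 - <<'E'
import cv2,numpy as np
a=cv2.imread("pics/c4_top.png")[184:234,365:405];b=cv2.imread("pics/c4_side.png")[108:148,285:325]
cv2.imwrite("pics/c4z.png",np.hstack([cv2.resize(a,(400,500),interpolation=2),cv2.resize(b,(400,400),interpolation=2)[:400] if 0 else cv2.resize(np.vstack([b,b[:10]*0]),(400,500),interpolation=2)]))
E
```

```text
time_s: 17.92
tcp_pos: [0.5193, -0.2551, 0.0174]
eef_rot: [-180.0, -20.0, 5.4]
contact_force: [-0.3, -0.4, -1.1]
gripper_width: 0.0438
t 17.92 low edge in mount mm [-20.6   0.2  36.6] rot [-179.99  -19.98    5.36] F [-0.3 -0.4 -1.1] w 0.0438
need tool shift mm [-1.01  0.18  4.49]
top origin 361 191 scale 7.8
side origin 281 103 scale 7.8
18.02 [ 0.51956299 -0.25526357  0.01762289] [179.99147952 -20.00422444   5.35789483] [-0.36870405  0.2110633  -0.42370546] 0.043875248248528016
```

View pics/c4z.png

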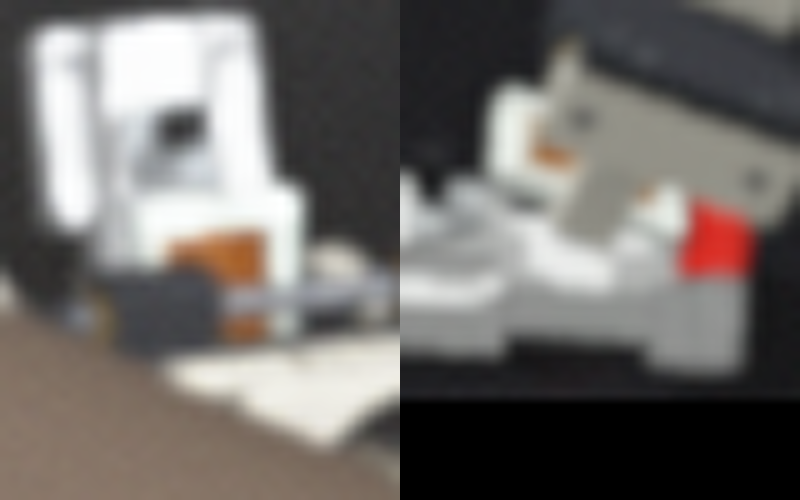

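```bash
sed -i 's/M=(.5000,-.2570/M=(.5000,-.2555/' tgt.py; python3 -m inch '-0.001 -0.0013 0 0 0 0 0.4;-0.0009 0 0.0024 0 0 0 0.4;-0.0009 0 0.0024 0 0 0 0.4;0 0 0 0 0 0 0.4'; python3 tgt.py -21 0 26
```

```text
time_s: 18.35
tcp_pos: [0.52, -0.2544, 0.0125]
eef_rot: [179.9, -20.1, 5.4]
contact_force: [4.6, 0.2, 0.8]
gripper_width: 0.0438
t 18.35 low edge in mount mm [-20.   -0.7  31.6] rot [179.93 -20.14   5.38] F [4.6 0.2 0.8] w 0.0438
need tool shift mm [-2.86 -0.73  4.91]
```

```bash
sed -i 's/M=(.5000,/M=(.5022,/' tgt.py; python3 -m inch '0.0019 -0.0007 0.0007 0 0 0 0.4;0 0 0 0 0 0 0.4'; python3 tgt.py -20 0 26;python3 snap.py c5 "[.5,-.26,.04]" 25
```

```text
time_s: 18.52
tcp_pos: [0.5202, -0.253, 0.0116]
eef_rot: [-180.0, -19.9, 5.3]
contact_force: [2.1, -1.6, -0.1]
gripper_width: 0.0437
t 18.52 low edge in mount mm [-21.8   0.8  30.9] rot [-179.98  -19.95    5.34] F [ 2.1 -1.6 -0.1] w 0.0437
need tool shift mm [0.03 0.83 5.19]
top origin 361 191 scale 7.8
side origin 281 103 scale 7.8
18.62 [ 0.52020341 -0.25307479  0.01173997] [-179.9917441   -19.96627791    5.35183218] [2.59064162 0.43838625 0.42860747] 0.044231886604144385
```

View pics/c5.png

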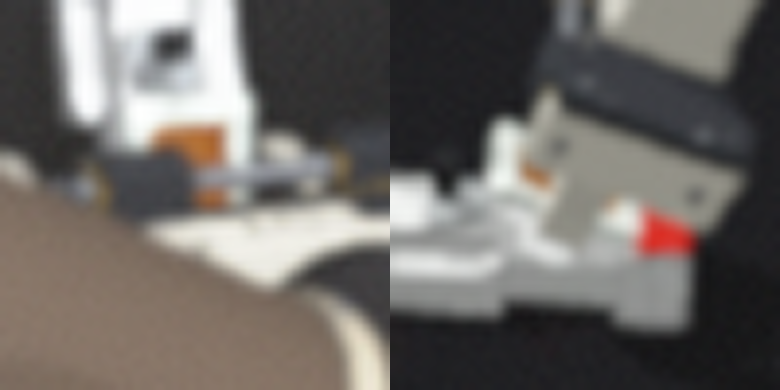

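```bash
sed -i 's/M=(.5022,/M=(.5027,/' tgt.py; python3 -m inch '0.0024 0.0008 0.0008 0 0 0 0.4;0 0 0 0 0 0 0.4'; python3 tgt.py -20 0 26
```

```text
time_s: 18.78
tcp_pos: [0.5226, -0.2536, 0.0116]
eef_rot: [-180.0, -19.9, 5.3]
contact_force: [0.1, -0.0, -1.4]
gripper_width: 0.0436
t 18.78 low edge in mount mm [-20.    0.1  30.9] rot [-179.97  -19.93    5.35] F [ 0.1 -0.  -1.4] w 0.0436
need tool shift mm [-1.67  0.06  4.56]
```

```bash
python3 -m inch '-0.0008 0 0.0023 0 0 0 0.4;-0.0008 0 0.0023 0 0 0 0.4;0 0 0 0 0 0 0.4'; python3 tgt.py -20 0 22.5
```

```text
time_s: 19.03
tcp_pos: [0.5223, -0.2535, 0.0063]
eef_rot: [-180.0, -19.9, 5.3]
contact_force: [-0.5, 0.1, -0.3]
gripper_width: 0.0438
t 19.03 low edge in mount mm [-20.3   0.2  25.5] rot [-179.96  -19.91    5.32] F [-0.5  0.1 -0.3] w 0.0438
need tool shift mm [-0.78  0.22  2.91]
```

```bash
python3 -m inch '-0.0007 0.001 0.0026 0 0 0 0.4;0 0 0 0 0 0 0.4';python3 -m inch '0 0.001 0 0 0 0 0.4;0 0 0 0 0 0 0.4';python3 -m inch '0 0.001 0 0 0 0 0.4;0 0 0 0 0 0 0.4'
```

```text
time_s: 19.2
tcp_pos: [0.523, -0.2547, 0.0038]
eef_rot: [-180.0, -19.9, 5.3]
contact_force: [-0.5, -0.1, -0.2]
gripper_width: 0.0437
time_s: 19.37
tcp_pos: [0.5232, -0.2556, 0.0042]
eef_rot: [-180.0, -20.0, 5.3]
contact_force: [0.0, 0.7, -0.8]
gripper_width: 0.044
time_s: 19.53
tcp_pos: [0.5232, -0.2561, 0.0042]
eef_rot: [-179.9, -20.0, 5.3]
contact_force: [0.1, 4.3, -0.5]
gripper_width: 0.0436
```

```bash
python3 -m inch '0 -0.0025 0 0 0 0 0.4;0 -0.0025 0 0 0 0 0.4;0 0 0 0 0 0 0.4';python3 -m inch '0 -0.001 0 0 0 0 0.4;0 0 0 0 0 0 0.4';python3 -m inch '0 -0.001 0 0 0 0 0.4;0 0 0 0 0 0 0.4'
```

```text
time_s: 19.78
tcp_pos: [0.523, -0.2515, 0.0046]
eef_rot: [180.0, -20.0, 5.4]
contact_force: [-0.4, -1.0, -1.0]
gripper_width: 0.0438
time_s: 19.95
tcp_pos: [0.5231, -0.2506, 0.0046]
eef_rot: [180.0, -20.0, 5.4]
contact_force: [-0.3, -0.4, -0.5]
gripper_width: 0.0438
time_s: 20.12
tcp_pos: [0.5229, -0.2496, 0.0045]
eef_rot: [180.0, -20.0, 5.4]
contact_force: [0.0, 0.2, -0.1]
gripper_width: 0.0435
```

```bash
python3 -m inch '0 -0.001 0 0 0 0 0.4;0 0 0 0 0 0 0.4';python3 -m inch '0 -0.001 0 0 0 0 0.4;0 0 0 0 0 0 0.4'
```

```text
time_s: 20.28
tcp_pos: [0.5229, -0.249, 0.0046]
eef_rot: [180.0, -20.0, 5.4]
contact_force: [0.1, -3.0, -1.8]
gripper_width: 0.0439
time_s: 20.45
tcp_pos: [0.5231, -0.2486, 0.0047]
eef_rot: [179.9, -20.0, 5.4]
contact_force: [-1.0, -7.4, -0.8]
gripper_width: 0.0438
```

```bash
python3 -m inch '0 0.0022 0 0 0 0 0.4;0 0.0021 0 0 0 0 0.4;0 0 0 0 0 0 0.4'; sed -i 's/-.2555/-.2543/' tgt.py; python3 tgt.py -27 0 21.8
```

```text
time_s: 20.7
tcp_pos: [0.5231, -0.2521, 0.0044]
eef_rot: [-180.0, -20.0, 5.3]
contact_force: [0.1, 0.9, -1.7]
gripper_width: 0.0436
t 20.7 low edge in mount mm [-19.4   0.3  23.6] rot [-179.98  -19.99    5.33] F [ 0.1  0.9 -1.7] w 0.0436
need tool shift mm [-7.73  0.36 -0.91]
```

```bash
python3 -m inch '-0.002 0.0004 -0.0001 0 0 0 0.4;-0.002 0 -0.0002 0 0 0 0.4;-0.002 0 -0.0003 0 0 0 0.4;0 0 0 0 0 0 0.4'; python3 tgt.py -29.5 0 21.8;
```

```text
time_s: 21.03
tcp_pos: [0.5166, -0.2528, 0.0027]
eef_rot: [-180.0, -20.0, 5.3]
contact_force: [0.0, -0.6, -1.1]
gripper_width: 0.0437
t 21.03 low edge in mount mm [-25.9   0.3  21.9] rot [-179.98  -19.96    5.33] F [ 0.  -0.6 -1.1] w 0.0437
need tool shift mm [-3.38  0.28 -1.09]
```

```bash
python3 -m inch '-0.0012 0.0003 -0.0004 0 0 0 0.4;-0.0012 0 -0.0004 0 0 0 0.4;0 0 0 0 0 0 0.4'; python3 -m inch '-0.001 0 -0.0003 0 0 0 0.4;0 0 0 0 0 0 0.4'; python3 tgt.py -29.5 0 21.8;python3 snap.py c6 "[.5,-.26,.04]" 25
```

```text
time_s: 21.28
tcp_pos: [0.5146, -0.2534, 0.0029]
eef_rot: [-180.0, -20.0, 5.3]
contact_force: [-0.0, 0.2, -0.8]
gripper_width: 0.0438
time_s: 21.45
tcp_pos: [0.5137, -0.2535, 0.0028]
eef_rot: [-180.0, -20.0, 5.3]
contact_force: [0.0, -0.6, -0.7]
gripper_width: 0.0438
t 21.45 low edge in mount mm [-29.   -0.2  22. ] rot [-180.    -19.99    5.34] F [ 0.  -0.6 -0.7] w 0.0438
need tool shift mm [-0.55 -0.17  0.02]
top origin 361 191 scale 7.8
side origin 281 103 scale 7.8
21.55 [ 0.51378317 -0.25355814  0.00283918] [179.99953026 -19.99315629   5.34898549] [ 0.18407757  0.15253802 -0.50740925] 0.04354396057906365
```

View pics/c6.png

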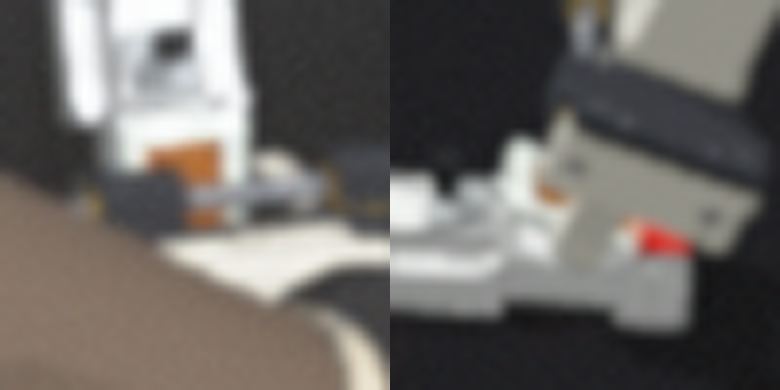

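```bash
python3 -m inch '-0.0008 0 -0.0003 0 0 0 0.4;0 0 0 0 0 0 0.4';python3 -m inch '-0.0008 0 -0.0003 0 0 0 0.4;0 0 0 0 0 0 0.4';  python3 tgt.py -29.5 0 21.8
```

```text
time_s: 21.72
tcp_pos: [0.5128, -0.2536, 0.0028]
eef_rot: [-180.0, -20.0, 5.3]
contact_force: [-0.7, -0.3, -1.6]
gripper_width: 0.044
time_s: 21.88
tcp_pos: [0.5124, -0.2538, 0.003]
eef_rot: [180.0, -20.0, 5.4]
contact_force: [0.3, 0.4, -2.0]
gripper_width: 0.0437
t 21.88 low edge in mount mm [-30.3  -0.3  22.2] rot [179.99 -20.03   5.35] F [ 0.3  0.4 -2. ] w 0.0437
need tool shift mm [ 0.59 -0.29  0.62]
```

```bash
python3 -m inch '-0.0003 0 0.0008 0 0 0 0.4;0 0 0 0 0 0 0.4'; python3 tgt.py -30 0 21.8; python3 -m inch '-0.0007 0 -0.0002 0 0 0 0.4;0 0 0 0 0 0 0.4'; python3 tgt.py -30 0 21
```

```text
time_s: 22.05
tcp_pos: [0.5124, -0.2538, 0.0021]
eef_rot: [180.0, -20.0, 5.4]
contact_force: [1.6, -0.4, 0.9]
gripper_width: 0.0441
t 22.05 low edge in mount mm [-30.2  -0.4  21.3] rot [179.98 -20.02   5.36] F [ 1.6 -0.4  0.9] w 0.0441
need tool shift mm [ 0.4  -0.35 -0.41]
time_s: 22.22
tcp_pos: [0.5122, -0.2539, 0.0023]
eef_rot: [180.0, -20.1, 5.4]
contact_force: [4.0, 1.1, -0.7]
gripper_width: 0.0437
t 22.22 low edge in mount mm [-30.5  -0.4  21.5] rot [179.97 -20.07   5.36] F [ 4.   1.1 -0.7] w 0.0437
need tool shift mm [ 0.29 -0.42  0.61]
```

```bash
python3 -m inch '0.0016 -0.0004 0.0005 0 0 0 0.4;0 0 0 0 0 0 0.4'; python3 tgt.py -29.7 0 21.3; python3 -m inch '-0.0014 0 0.0013 0 -0.0436 0 0.4;-0.0014 0 0.0013 0 -0.0436 0 0.4;0 0 0 0 0 0 0.4;0 0 0 0 0 0 0.4';  python3 tgt.py -29.8 0 21.3
```

```text
time_s: 22.38
tcp_pos: [0.5125, -0.253, 0.0017]
eef_rot: [-180.0, -19.9, 5.3]
contact_force: [0.2, -0.2, 0.5]
gripper_width: 0.0438
t 22.38 low edge in mount mm [-30.1   0.4  21. ] rot [-179.97  -19.93    5.35] F [ 0.2 -0.2  0.5] w 0.0438
need tool shift mm [ 0.48  0.41 -0.19]
time_s: 22.72
tcp_pos: [0.5107, -0.2529, -0.002]
eef_rot: [-180.0, -15.0, 5.4]
contact_force: [-0.7, 1.2, -0.6]
gripper_width: 0.0436
t 22.72 low edge in mount mm [-30.1   0.7  20.7] rot [-179.97  -14.96    5.39] F [-0.7  1.2 -0.6] w 0.0436
need tool shift mm [ 0.42  0.67 -0.54]
```

```bash
python3 -m inch '-0.0014 0.0005 0.0011 0 -0.0436 0 0.4;-0.0014 0 0.0013 0 -0.0436 0 0.4;0 0 0 0 0 0 0.4'; python3 tgt.py -30 0 20.8; python3 snap.py c7 "[.5,-.26,.04]" 25
```

```text
time_s: 22.97
tcp_pos: [0.5096, -0.2541, -0.0045]
eef_rot: [180.0, -9.9, 5.4]
contact_force: [-0.1, -0.0, 0.4]
gripper_width: 0.0437
t 22.97 low edge in mount mm [-29.1  -0.4  21.4] rot [179.99  -9.95   5.4 ] F [-0.1 -0.   0.4] w 0.0437
need tool shift mm [-0.97 -0.4   0.45]
top origin 361 191 scale 7.8
side origin 281 103 scale 7.8
23.07 [ 0.50846559 -0.25372849 -0.00485398] [-179.94983059  -10.03975703    5.34697239] [-0.84027165 -0.34619582  0.21742865] 0.04390749736970698
```

View pics/c7.png

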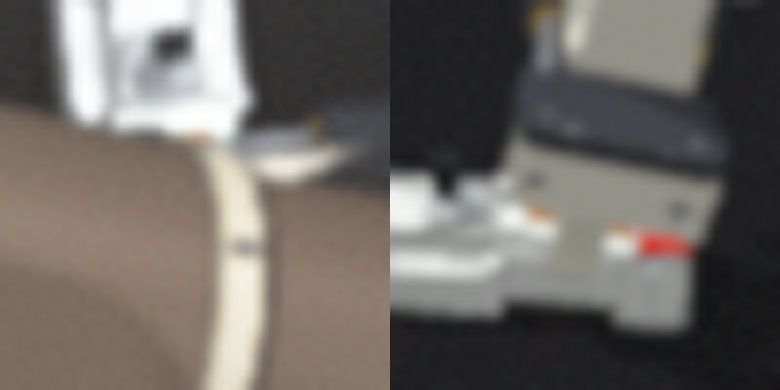

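```bash
python3 tgt.py -30.3 0 20.7; python3 -m inch '-0.0014 0 0.0013 0 -0.0436 0 0.4;-0.0014 0 0.0013 0 -0.0436 0 0.4;0 0 0 0 0 0 0.4;0 0 0 0 0 0 0.4'; python3 tgt.py -30.7 0 20.5
```

```text
t 23.07 low edge in mount mm [-30.3   0.1  21. ] rot [-179.95  -10.04    5.35] F [-0.8 -0.3  0.2] w 0.0439
need tool shift mm [-0.09  0.09  0.24]
time_s: 23.4
tcp_pos: [0.5063, -0.254, -0.0078]
eef_rot: [-179.9, -5.1, 5.3]
contact_force: [-0.1, 0.6, -0.4]
gripper_width: 0.0438
t 23.4 low edge in mount mm [-30.1   0.   21.1] rot [-179.95   -5.07    5.34] F [-0.1  0.6 -0.4] w 0.0438
need tool shift mm [-0.67  0.02  0.5 ]
```

Far end is past the wall with no contact; finish levelling.

```bash
python3 -m inch '-0.002 0 0.0013 0 -0.0436 0 0.4;0 0 0 0 0 0 0.4'; python3 tgt.py -31 0 20.5; python3 -m inch '-0.0015 0 0.0013 0 -0.0436 0 0.4;0 0 0 0 0 0 0.4;0 0 0 0 0 0 0.4'; python3 tgt.py -31 0 20
```

```text
time_s: 23.57
tcp_pos: [0.5048, -0.2545, -0.009]
eef_rot: [-180.0, -2.5, 5.4]
contact_force: [0.6, -0.5, 0.3]
gripper_width: 0.0439
t 23.57 low edge in mount mm [-30.2  -0.3  21.4] rot [-179.98   -2.51    5.36] F [ 0.6 -0.5  0.3] w 0.0439
need tool shift mm [-0.79 -0.31  0.82]
time_s: 23.82
tcp_pos: [0.5034, -0.2544, -0.0105]
eef_rot: [-180.0, -0.1, 5.4]
contact_force: [-0.5, 0.1, -1.4]
gripper_width: 0.0439
t 23.82 low edge in mount mm [-30.4  -0.1  21.2] rot [-1.7997e+02 -1.3000e-01  5.3500e+00] F [-0.5  0.1 -1.4] w 0.0439
need tool shift mm [-0.58 -0.08  1.17]
```

```bash
python3 -m inch '-0.0005 0 0.0006 0 0 0 0.4;0 0 0 0 0 0 0.4';  python3 -m inch '0 0 0.0005 0 0 0 0.4;0 0 0 0 0 0 0.4'; python3 tgt.py -31 0 20
```

```text
time_s: 23.98
tcp_pos: [0.5023, -0.2546, -0.0109]
eef_rot: [-180.0, -0.1, 5.3]
contact_force: [-0.2, 0.7, -0.9]
gripper_width: 0.0439
time_s: 24.15
tcp_pos: [0.5027, -0.2547, -0.0112]
eef_rot: [-180.0, -0.0, 5.3]
contact_force: [-0.0, 0.2, -0.9]
gripper_width: 0.0436
t 24.15 low edge in mount mm [-31.1  -0.3  20.5] rot [-1.7999e+02 -4.0000e-02  5.3400e+00] F [-0.   0.2 -0.9] w 0.0436
need tool shift mm [ 0.08 -0.3   0.47]
```

```bash
python3 -m inch '0 -0.0002 0.0005 0 0 0 0.4;0 0 0 0 0 0 0.4';  python3 -m inch '0 0 0.0005 0 0 0 0.4;0 0 0 0 0 0 0.4'; python3 tgt.py -31 0 20
```

```text
time_s: 24.32
tcp_pos: [0.5029, -0.2545, -0.0117]
eef_rot: [180.0, -0.0, 5.4]
contact_force: [0.4, 1.5, 0.5]
gripper_width: 0.0443
time_s: 24.48
tcp_pos: [0.5029, -0.2545, -0.0118]
eef_rot: [180.0, -0.0, 5.4]
contact_force: [-2.2, 1.8, 5.7]
gripper_width: 0.0434
t 24.48 low edge in mount mm [-30.8  -0.1  19.9] rot [ 1.7999e+02 -1.0000e-02  5.3700e+00] F [-2.2  1.8  5.7] w 0.0434
need tool shift mm [-0.16 -0.1  -0.07]
```

```bash
python3 -m inch '0 0 0 0 0 0 0.56;0 0 0 0 0 0 0.7;0 0 0 0 0 0 0.8;0 0 0 0 0 0 0.8;0 0 -0.005 0 0 0 0.8;0 0 -0.015 0 0 0 0.8;0 0 -0.03 0 0 0 0.8;0 0 -0.035 0 0 0 0.8;0 0 -0.03 0 0 0 0.8;0 0 0 0 0 0 0.8' 12; python3 snap.py d1 "[.51,-.255,.03]" 22
```

```text
time_s: 25.32
tcp_pos: [0.5067, -0.2557, 0.1097]
eef_rot: [179.8, -0.5, 5.4]
contact_force: [1.0, -1.2, 0.2]
gripper_width: 0.0698
top origin 361 191 scale 8.863636363636363
side origin 280 109 scale 8.863636363636363
25.42 [ 0.50387717 -0.25456251  0.10465816] [179.95652159  -0.21292523   5.35443533] [-0.94561097 -0.37535024 -0.04700066] 0.0701778522020779
```

View pics/d1.png

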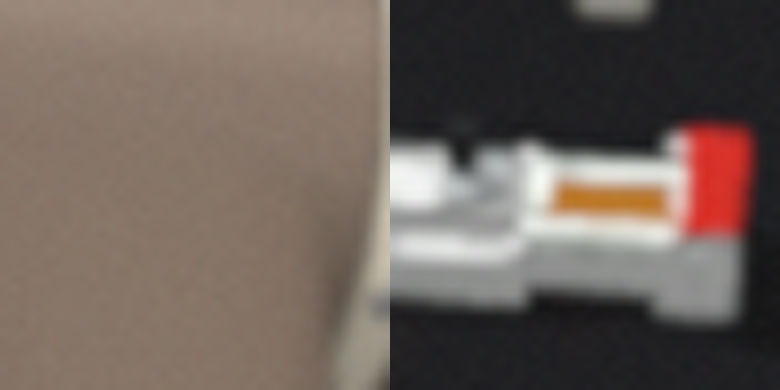

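```bash
python3 - <<'E'
from h import *
print(onz("top",[[320,166],[385,166],[490,168]],0).round(3).tolist(),onz("top",[[320,160],[385,160]],.1).round(3).tolist())
print(onz("side",[[246,165],[278,70],[244,130]],0).round(3).tolist(), onz("side",[[243,138]],.1).round(3))
im=cv2.imread("pics/d1_side.png");cv2.imwrite("pics/d1f.png",cv2.resize(im[40:190,200:340],None,fx=4.2,fy=4,interpolation=2))
E
```

```text
[[0.653, -0.079, 0.0], [0.651, -0.275, 0.0], [0.642, -0.591, 0.0]] [[0.657, -0.064, 0.1], [0.655, -0.242, 0.1]]
[[0.658, -0.084, 0.0], [0.672, -0.699, 0.0], [0.708, -0.264, 0.0]] [[ 0.664 -0.085  0.1  ]]
```

View pics/d1f.png

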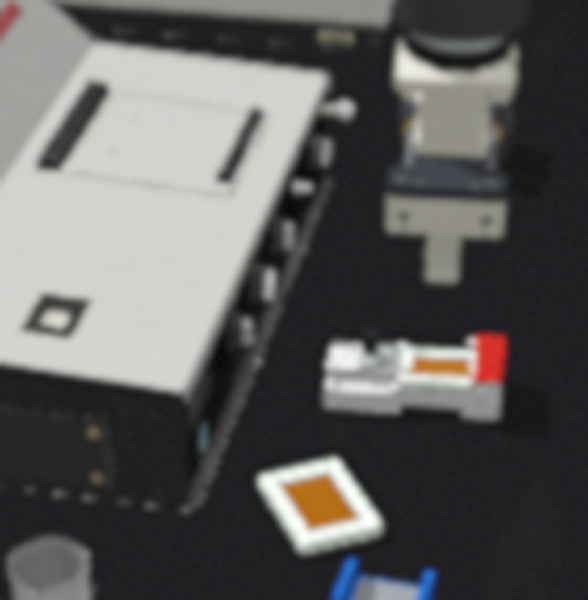

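```bash
python3 -m inch '0.028 0 0 0 0 0 0.8;0.028 -0.0006 0 0 0 0 0.8;0 0 0.03 0 0 0 0.8;0 0 0.025 0 0 0 0.8;0 0 0.018 0 0 0 0.8;0 0 0 0 0 0 0.8;0 0 0 0 0 0 0.8'; python3 snap.py d2 "[.54,-.25,.04]" 22
```

```text
time_s: 26.0
tcp_pos: [0.5572, -0.2485, 0.0282]
eef_rot: [-180.0, 0.2, 5.4]
contact_force: [1.2, -0.4, 1.0]
gripper_width: 0.0702
top origin 360 180 scale 8.863636363636363
side origin 271 106 scale 8.863636363636363
26.1 [ 0.5590909  -0.24889034  0.03051947] [ 1.79971911e+02 -3.66125143e-02  5.36671210e+00] [ 0.14803743  0.33229715 -0.11638436] 0.06978505134280555
```

View pics/d2.png

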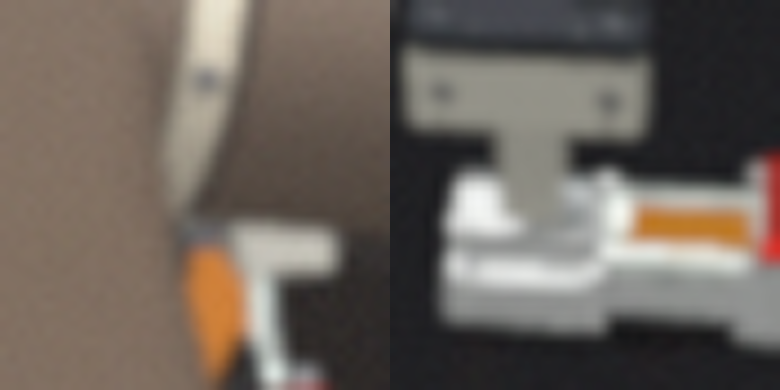

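```bash
python3 -c "
from h import *
print(proj('side',[[.5594,-.2487,.055],[.5594,-.2487,.04],[.559,-.2487+.042,.058]]).round(1))"; python3 -m inch '0 0 0.01 0 0 0 0.8;0 0 0.0075 0 0 0 0.8;0 0 0 0 0 0 0.5;0 0 0 0 0 0 0.3;0 0 0 0 0 0 0.1;0 0 0 0 0 0 0.05;0 0 0 0 0 0 0.05;0 0 0 0 0 0 0.05;0 0 0 0 0 0 0.05;0 0 0 0 0 0 0.05;0 0 0 0 0 0 0.05' 15; python3 -m inch '0 0 0 0 0 0 0.05;0 0 0 0 0 0 0.05;0 0 0 0 0 0 0.05;0 0 0 0 0 0 0.05'
```

```text
[[287.2 123.6]
 [287.1 127.5]
 [285.1 130.2]]
time_s: 27.02
tcp_pos: [0.5587, -0.249, 0.0124]
eef_rot: [180.0, -0.0, 5.4]
contact_force: [1.2, -16.0, -2.9]
gripper_width: 0.0159
time_s: 27.35
tcp_pos: [0.5589, -0.2503, 0.0124]
eef_rot: [179.9, -0.0, 5.4]
contact_force: [0.7, -10.0, -2.2]
gripper_width: 0.0132
```

```bash
python3 -m inch '0 0.002 0 0 0 0 0.05;0 0 0 0 0 0 0.05'; python3 -m inch '0 0.001 0 0 0 0 0.05;0 0 0 0 0 0 0.05'
```

```text
time_s: 27.52
tcp_pos: [0.5589, -0.2505, 0.0124]
eef_rot: [-180.0, -0.0, 5.3]
contact_force: [0.2, 1.0, 0.5]
gripper_width: 0.0134
time_s: 27.68
tcp_pos: [0.5589, -0.2507, 0.0124]
eef_rot: [-179.9, -0.0, 5.3]
contact_force: [-0.6, 6.0, 3.3]
gripper_width: 0.0134
```

```bash
python3 -m inch '-0.001 -0.001 0 0 0 0 0.05;-0.002 0 0 0 0 0 0.05;-0.002 0 0 0 0 0 0.05;-0.002 0 0 0 0 0 0.05;-0.002 0 0 0 0 0 0.05;-0.002 0 0 0 0 0 0.05;-0.002 0 0 0 0 0 0.05;-0.002 0 0 0 0 0 0.05;0 0 0 0 0 0 0.05;0 0 0 0 0 0 0.05'; python3 snap.py d3 "[.53,-.25,.03]" 22
```

```text
time_s: 28.52
tcp_pos: [0.5433, -0.2519, 0.0123]
eef_rot: [-180.0, 0.0, 5.3]
contact_force: [-0.2, 4.4, 5.5]
gripper_width: 0.0133
top origin 359 184 scale 8.863636363636363
side origin 274 109 scale 8.863636363636363
28.62 [ 0.54329234 -0.25188035  0.01226667] [-1.79980968e+02  4.45821586e-02  5.34541411e+00] [-0.83325108  5.46327024  4.88364785] 0.01320661429777591
```

View pics/d3.png

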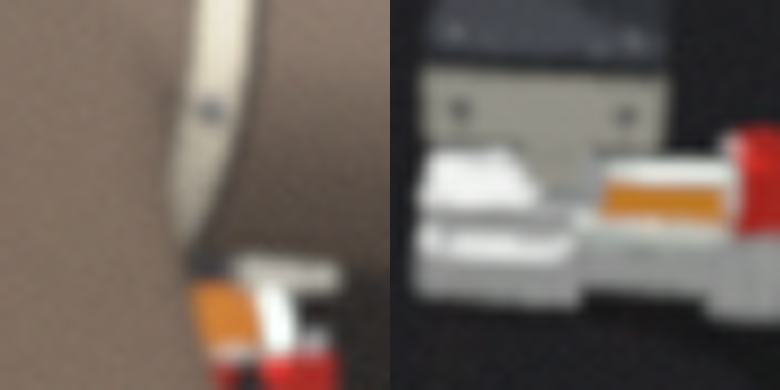

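```bash
python3 -m inch '-0.001 0 0 0 0 0 0.05;-0.001 0 0 0 0 0 0.05;0 0 0 0 0 0 0.05'; python3 -m inch '-0.001 0 0 0 0 0 0.05;0 0 0 0 0 0 0.05';python3 -m inch '-0.001 0 0 0 0 0 0.05;0 0 0 0 0 0 0.05';python3 -m inch '-0.001 0 0 0 0 0 0.05;0 0 0 0 0 0 0.05'
```

```text
time_s: 28.87
tcp_pos: [0.5419, -0.252, 0.0123]
eef_rot: [-180.0, -0.0, 5.4]
contact_force: [0.8, 6.5, 5.1]
gripper_width: 0.0132
time_s: 29.03
tcp_pos: [0.5415, -0.252, 0.0124]
eef_rot: [-180.0, -0.1, 5.4]
contact_force: [1.7, 6.2, 3.6]
gripper_width: 0.013
time_s: 29.2
tcp_pos: [0.5415, -0.2521, 0.0124]
eef_rot: [180.0, -0.2, 5.4]
contact_force: [5.6, 6.1, 0.8]
gripper_width: 0.0133
time_s: 29.37
tcp_pos: [0.5415, -0.2521, 0.0125]
eef_rot: [180.0, -0.3, 5.4]
contact_force: [6.2, 6.9, 0.0]
gripper_width: 0.0133
```

```bash
python3 -m inch '-0.001 0 0 0 0 0 0.05;-0.001 0 0 0 0 0 0.05;0 0 0 0 0 0 0.05' 25; python3 -m inch '0.002 -0.001 0 0 0 0 0.05;0.001 0 0 0 0 0 0.05;0 0 0 0 0 0 0.05'; python3 -m inch '0 0 0 0 0 0 0.2;0 0 0 0 0 0 0.4;0 0 0 0 0 0 0.6;0 0 0 0 0 0 0.6;0 0 0 0 0 0 0.6;0 0 -0.02 0 0 0 0.6;0 0 -0.04 0 0 0 0.6;0 0 -0.04 0 0 0 0.6;-0.04 0 0 0 0 0 0.6;-0.04 0 0 0 0 0 0.6;-0.03 0 0 0 0 0 0.6;0 0 0 0 0 0 0.6'; python3 snap.py e1 "[.52,-.255,.03]" 22
```

```text
time_s: 29.62
tcp_pos: [0.5415, -0.2521, 0.0126]
eef_rot: [179.9, -0.4, 5.4]
contact_force: [12.2, 7.2, -4.9]
gripper_width: 0.0133
time_s: 29.87
tcp_pos: [0.5415, -0.2519, 0.0125]
eef_rot: [179.9, -0.1, 5.4]
contact_force: [5.9, 0.0, -0.6]
gripper_width: 0.0129
time_s: 30.87
tcp_pos: [0.4243, -0.2613, 0.1123]
eef_rot: [-179.9, 0.1, 5.2]
contact_force: [-1.0, -0.4, -1.4]
gripper_width: 0.0524
top origin 361 187 scale 8.863636363636363
side origin 277 108 scale 8.863636363636363
30.97 [ 0.4293169  -0.26193318  0.11290886] [ 1.79978888e+02 -6.69158903e-02  5.31103822e+00] [ 0.42701901 -0.6828984  -0.25936096] 0.0526528037194833
```

View pics/e1.png

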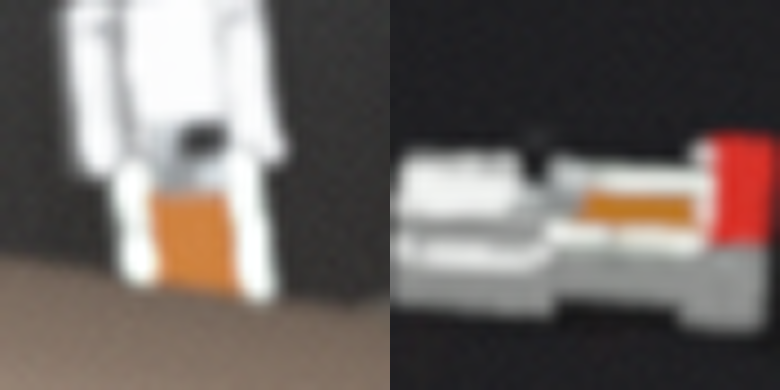

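```bash
python3 -m inch '0 -0.03 -0.03 0 0 0 0.6;0 -0.04 0 0 0 0 0.6;0 -0.04 0 0 0 0 0.6;0 -0.04 0 0 0 0 0.6;0 -0.04 0 0 0 0 0.6;0 0 0 0 0 0 0.6;0 0 0 0 0 0 0.6'; python3 snap.py e2 "[.51,-.253,.03]" 16; python3 - <<'E'
from h import *
im=cv2.imread("pics/e2_top.png")[:,:,::-1]
g=im.astype(float).mean(-1)
print("dark block near knob");print(g[196:210,376:392].astype(int))
b,s,_,_=blob(np.clip((150-g)/100,0,1),(383,203),3);print("knob",b,s,onz("top",[b],.055).round(4))
b,s,q,w=blob(weights(im,"orange"),(384,213),9);print("amber top",b,[np.round(v,4) for v in axis("top",q,w,.028)])
a=cv2.imread("pics/top0.png").astype(int);d=abs(im[:,:,::-1].astype(int)-a).max(-1)>60
cv2.imwrite("pics/e2d.png",np.hstack([cv2.resize(im[:,:,::-1],(512,384))[:290,:400],]))
n,l,st,c=cv2.connectedComponentsWithStats(d[:270].astype(np.uint8));print([(st[i].tolist()) for i in range(1,n) if st[i,4]>5])
E
```

```text
time_s: 31.55
tcp_pos: [0.4136, -0.0705, 0.1421]
eef_rot: [-180.0, -0.1, 5.7]
contact_force: [0.2, 1.0, 0.0]
gripper_width: 0.0526
top origin 367 197 scale 12.1875
side origin 286 115 scale 12.1875
31.65 [ 0.41325201 -0.07270957  0.1417348 ] [ 1.79987707e+02 -6.94306464e-03  5.43625460e+00] [ 0.81994765 -0.07818385 -0.15879286] 0.0524108178192073
dark block near knob
[[240 251 251 252 252 252 252 252 251 244 242 249 250 249 229 155]
 [233 250 252 252 252 252 252 252 251 244 239 246 250 250 234 165]
 [229 249 252 252 252 252 252 252 250 243 236 242 249 251 239 181]
 [221 245 250 249 248 247 244 241 238 230 227 240 250 251 244 195]
 [206 232 237 237 233 222 200 186 182 180 199 234 249 251 248 210]
 [196 218 217 219 203 167 126 110 108 118 162 225 248 251 248 224]
 [198 214 208 204 182 128  83  65  68  88 139 213 241 245 245 234]
 [196 205 201 197 169 119  81  71  78 102 156 213 230 230 237 237]
 [196 193 193 189 163 131 109 110 124 150 198 237 241 229 217 212]
 [225 205 187 179 162 147 143 156 179 196 228 249 252 236 181 147]
 [245 225 189 168 159 155 161 185 206 219 233 249 254 239 160  92]
 [252 231 193 165 155 155 164 187 206 213 227 247 252 239 157  74]
 [251 224 177 157 152 153 159 170 178 183 208 243 252 240 164  78]
 [246 211 162 144 144 147 147 151 149 153 187 240 252 242 172  88]]
knob [383.19940587 202.48941701] 8.976666666666667 [[ 0.5394 -0.2479  0.055 ]]
amber top [382.62065362 215.44774843] [array([ 0.5024, -0.2536]), np.float64(-170.5715), array([0.0254, 0.0396])]
[[378, 194, 8, 8, 40], [381, 201, 6, 4, 17], [378, 204, 15, 21, 209], [374, 206, 3, 6, 14], [274, 208, 24, 19, 390], [367, 234, 4, 2, 7], [337, 238, 43, 19, 210], [313, 241, 20, 22, 243], [295, 242, 3, 2, 6], [305, 245, 3, 3, 6], [356, 249, 58, 17, 234], [375, 258, 4, 4, 13], [395, 259, 4, 5, 13], [295, 267, 122, 3, 252]]
```

View pics/e2.png

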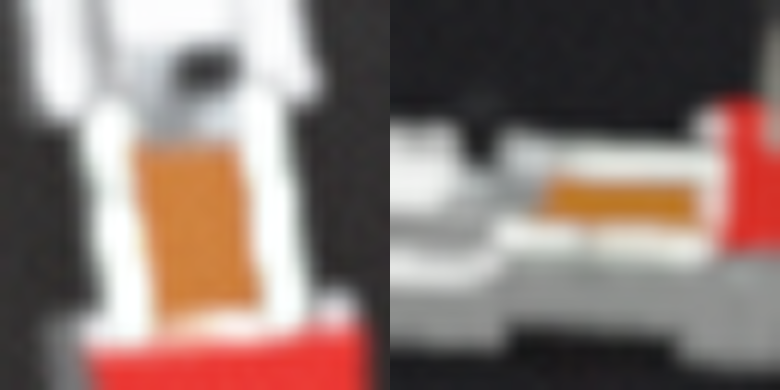

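View pics/e2_side.png

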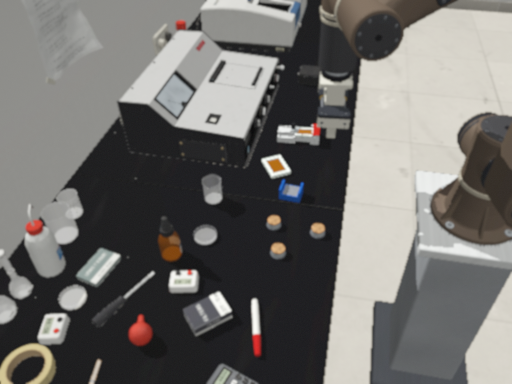

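```bash
python3 -c "
from plant import r
print(r.get_state()['time_s'],r.close_job())"
```

```text
the job is handed in; nothing more can be done
31.65 None
```

The job is done and handed in at 31.65 s. The filter lies flat in the mount under the red lip, the catch is slid over its free end, and the robot was clear of everything.

**What I did:**
- I took the filter from the cradle by its ends at 10 N. I set it down on the left-most rest, let go, and took it again by its long sides at 12 N.
- I tilted it 20° and slipped the near end under the lip. I found the guides, lip and near wall by light touches of up to about 7 N.
- I lowered it onto the bed (5.7 N) and let go, then drew the catch in until it stopped moving.

**Last checks:**
- **Filter:** both cameras show it flat in the mount. It was released at a tool angle of 5.4°, and I measured the mount at 5.1° to 5.8°.
- **Catch:** the top view shows it covering the end frame. The knob travelled 17.0 mm by camera and 17.4 mm by the arm, and 12 N of pull would not move it further.
- **Bystanders:** comparing top pictures from start and end, the only changes were at the cradle, the mount and the arm.

**What disagreed:**
- **Fingertips:** they sit about 28.5 mm short of the reported TCP. My first closing passed above the filter without touching it, and I corrected by touching the bench.
- **Mount position:** the two cameras differed by about 6 mm in y. Touch gave the answer, close to the top camera.
- **Catch position:** the absolute camera and arm estimates of where the catch started and ended vary by 1 to 2 mm. That it is home rests on the hard stop and the overlap seen.
- **Squareness:** one automatic fit of the visible amber area gave 9.4°. I put that down to the catch hiding a corner, because the filter's straight edges read about 6°.

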